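Top up the sample chamber and start the run

ROBOT

A 6-joint arm with a two-finger parallel gripper is mounted at the origin on the work surface. World frame = base frame: x ahead of the robot, y to its left, z up, the work surface at z = 0. Lengths are in m, angles in rad, forces in N, time in s.
With the tool pointing down it reaches from about 0.4 to 0.925 m from the base axis. Payload 12.5 kg.
Tool frame: the origin (TCP) lies on the centre line of the jaws, within the pads' length; the fingertips stand 19 mm ahead of it and the grasp point (between the pads) is the TCP; z points along the fingers, y is the line along which they close (so a half turn about z gives the same grasp; the last joint's range is limited). The gripper opens to 95 mm and grips with 3 to 60 N. Pads are 20 mm wide; open, the fingers measure 119 mm over their backs; the gripper's body (75 mm by 180 mm) begins 59 mm behind the grasp point.
Start: joints at [-1.281, 0.491, 1.559, -0, 1.092, -0.106], TCP at [0.241, -0.577, 0.199] pointing down, gripper open.
Joint ranges: [-3.1, 3.1], [-0.84, 2.19], [0.05, 2.79], [-1.13, 4.28], [0.06, 2.93], [-2.69, 2.69]. Speed limits (rad/s): [2.22, 2.22, 2.79, 3.14, 3.14, 3.14].

INTERFACE

Orientations are given as a rotation vector (axis times angle).
In Python, from workcell import r, optics gives the robot as it stands.
- The arm moves only by the shell command python3 -m pendant 'ROWS' [OPENING] [FORCE]. ROWS is JSON, one flat list of numbers, 6 for each row, row after row: the shift along the tool's x, y, z in mm, then the turn, a rotation vector about the tool's x, y, z in rad. In form: [x, y, z, ax, ay, az, x, y, z, ax, ay, az, ...]. A call has 1 to 8 rows; each row is the pose to reach, as a shift and turn from the pose commanded when the call began, along the tool's axes at that moment; what a row does not reach only later rows make up. A row lasts 1/8 s, in which the tool goes at most 62.5 mm and 10.7 degrees, less where a joint would pass 70% of its speed; a pose out of reach is approached as far as the arm can. A call with a gripper value outside its range is refused whole. OPENING is the finger opening in mm, from 0 to 95.1, set as the call begins (- or left out, the last holds). The fingers move at their own pace and stop on an object; FORCE is the grip in N (left out, the last holds). Time passes only in rows, so rows that repeat a pose let the fingers close. It gives the time, the measured TCP pose, the force, the opening and the grip force at its end, in the units of the state.
- r.read_state(): the state, without advancing time (a new reading comes with each control period).
- optics.grab_frame(name): name is "scene" or "side" or "wrist"; returns a dict with "color" (400x640x3 uint8, red, green, blue), "z_map" (400x640 float32, m along the optical axis (not along the pixel's ray), 0 where there is no reading), "fx", "fy", "cx", "cy" (pixels), "R" (3x3) and "t" (3): a world point X has camera coordinates R X + t. Camera axes: x right, y down, z forward; pixel columns grow to the right and rows downward; lengths in m; the calibration is good to about 2 mm. A picture is of the moment at which its call begins.
- r.hand_in(): hands the job in; it is judged then, once.
The state is a dict: "time": time; "joint_positions": joint angles; "joint_velocities": joint speeds; "tau": joint torques, N m; "position": TCP position; "tcp_rot": TCP orientation; "contact_force": force on the tool from outside, world axes, zero at the start; "torque": the same for the moment, N m; "finger_gap": finger opening in m; "grasp_force": force on a finger pad.
Only numpy, scipy, OpenCV 4.12 (cv2) and the standard library are available. Lean on these libraries where they do the work, as an engineer would, in place of code of your own. Each camera call takes 0.05 s, during which the arm holds its last target. There are 200 camera calls.

TASK

Fill up the sample chamber and start its run: draw the yellow safety catch fully back, slide the black-handled lid fully open, and stand one blue-knobbed spare pot from the mat in every empty cell, leaving the pots already inside, the red-knobbed reject and everything else on the bench alone. When every cell is full, slide the lid fully shut, push the catch fully home again, and only then throw the green run lever on the control box fully over, away from the robot.

Things in the scene. Friction and masses are not known exactly. Their poses are not given: they have to be found in the camera images.
- chamber: fixed steel sample chamber, 92 mm high, slightly turned about z. Origin on the bench under its cells' middle; x away from the robot, y the way the lid opens. In mm: inside x ±105, y ±60; six cells at x -62, 0, 62, y ±31, 58 wide, floor 8 above the bench, black dividers 26 high; walls 8; vented housing beside it to y 210 under the open lid; catch ledge on the robot's side, x -185 to -113
- lid (a joint): sliding lid, m: 0 shut, 0.14 fully open (along the chamber's +y); friction 2 N, stays put. Steel plate 224 x 140 x 8 mm, top 102 mm above the bench. Two lugs on its robot-side edge (top 112 mm) straddle the catch's tongue with 6 mm play a side: the lid is locked while the catch is home, and the catch goes home only with the lid shut
- lid_handle (a point): centre of the black bar of the lid's bridge handle: bar 110 mm long along the chamber's x, 16 x 16 mm thick, its middle 36 mm above the lid's top face, 28 mm free below it between feet 47 mm either side of the middle. Moves with the lid
- catch (a joint): safety catch (sliding bolt) on the ledge, m: 0 home (lid locked), 0.025 fully drawn back (towards the robot, along the chamber's -x; lid free); friction 2 N, stays put. Tongue 18 mm wide, 14 mm tall, clear of the lugs once drawn back over 14 mm
- catch_grip (a point): grip point on the catch's yellow upright fin, 16 mm below its top, in the middle: fin 14 mm thick along the chamber's x, 40 mm wide along y, from 107 to 153 mm above the bench. Moves with the catch
- console: fixed white control box 130 (x) x 100 (y) x 60 mm high, origin on the bench under its middle, turned a little about z; on its top the run lever
- run (a joint): run lever on the control box, rad: 0 off (leaning to the box's -x, towards the robot), 1.0 fully on (leaning to its +x, away), upright at 0.5; friction about 1 N at the ball, stays put. It turns about a level axis along the box's y, 82 mm above the bench over the box's middle; rod 10 mm thick
- run_tip (a point): centre of the green ball, 26 mm across, at the lever's end, 80 mm from its axis. Moves with the lever
- reject: upright round pot: aluminium body with a red band, 48 mm across, 40 mm tall, red knob on top 26 mm across, 30 mm tall. Origin: centre of the underside, z up. A rejected pot standing on the mat among the spares: not to be used or lifted
- bottle: amber reagent bottle 70 mm across, 120 mm tall, bystander; origin centre of the underside
- beaker: glass beaker 76 mm across, 90 mm tall, bystander; origin centre of the underside
- screwdriver: screwdriver 160 mm long lying on the bench, bystander; origin under its middle
- loaded1: upright round pot: aluminium body with a blue band, 48 mm across, 40 mm tall, blue knob on top 26 mm across, 30 mm tall. Origin: centre of the underside, z up. Stands in the chamber's cell 1 (x -62, y -31 mm) when present; absent (None) if that cell starts empty. To be left in place
- loaded2: upright round pot: aluminium body with a blue band, 48 mm across, 40 mm tall, blue knob on top 26 mm across, 30 mm tall. Origin: centre of the underside, z up. Stands in the chamber's cell 2 (x -62, y 31 mm) when present; absent (None) if that cell starts empty. To be left in place
- loaded3: upright round pot: aluminium body with a blue band, 48 mm across, 40 mm tall, blue knob on top 26 mm across, 30 mm tall. Origin: centre of the underside, z up. Stands in the chamber's cell 3 (x 0, y -31 mm) when present; absent (None) if that cell starts empty. To be left in place
- loaded4: upright round pot: aluminium body with a blue band, 48 mm across, 40 mm tall, blue knob on top 26 mm across, 30 mm tall. Origin: centre of the underside, z up. Stands in the chamber's cell 4 (x 0, y 31 mm) when present; absent (None) if that cell starts empty. To be left in place
- loaded5: upright round pot: aluminium body with a blue band, 48 mm across, 40 mm tall, blue knob on top 26 mm across, 30 mm tall. Origin: centre of the underside, z up. Stands in the chamber's cell 5 (x 62, y -31 mm) when present; absent (None) if that cell starts empty. To be left in place
- loaded6: upright round pot: aluminium body with a blue band, 48 mm across, 40 mm tall, blue knob on top 26 mm across, 30 mm tall. Origin: centre of the underside, z up. Stands in the chamber's cell 6 (x 62, y 31 mm) when present; absent (None) if that cell starts empty. To be left in place
- spare1: upright round pot: aluminium body with a blue band, 48 mm across, 40 mm tall, blue knob on top 26 mm across, 30 mm tall. Origin: centre of the underside, z up. Weighs 0.11 to 0.21 kg. A spare: stands on the thin green-grey mat (260 x 170 x 3 mm) on the bench, all spares alike; there are at least as many as empty cells, and any surplus stays out of the chamber
- spare2: upright round pot: aluminium body with a blue band, 48 mm across, 40 mm tall, blue knob on top 26 mm across, 30 mm tall. Origin: centre of the underside, z up. Weighs 0.11 to 0.21 kg. A spare: stands on the thin green-grey mat (260 x 170 x 3 mm) on the bench, all spares alike; there are at least as many as empty cells, and any surplus stays out of the chamber
- spare3: upright round pot: aluminium body with a blue band, 48 mm across, 40 mm tall, blue knob on top 26 mm across, 30 mm tall. Origin: centre of the underside, z up. Weighs 0.11 to 0.21 kg. A spare: stands on the thin green-grey mat (260 x 170 x 3 mm) on the bench, all spares alike; there are at least as many as empty cells, and any surplus stays out of the chamber
- spare4: upright round pot: aluminium body with a blue band, 48 mm across, 40 mm tall, blue knob on top 26 mm across, 30 mm tall. Origin: centre of the underside, z up. Weighs 0.11 to 0.21 kg. A spare: stands on the thin green-grey mat (260 x 170 x 3 mm) on the bench, all spares alike; there are at least as many as empty cells, and any surplus stays out of the chamber
- spare5: upright round pot: aluminium body with a blue band, 48 mm across, 40 mm tall, blue knob on top 26 mm across, 30 mm tall. Origin: centre of the underside, z up. Weighs 0.11 to 0.21 kg. A spare: stands on the thin green-grey mat (260 x 170 x 3 mm) on the bench, all spares alike; there are at least as many as empty cells, and any surplus stays out of the chamber
Things that resemble listed ones, but are neither listed nor needed, are in the scene too. Leave any purple look-alike of the spare1 alone.

How it is judged:
On the way, in this order (a step that is already met when the one before it is completed fails the run):
1. the safety catch is drawn back with the lid still shut (value of joint catch above 0.019 m and value of joint lid below 0.01 m), for 0.2 s.
2. the lid is open (value of joint lid above 0.125 m), for 0.2 s.
3. every cell holds an upright pot, the lid still open (((x of loaded1 in the frame of chamber between -0.072 and -0.052 m and y of loaded1 in the frame of chamber between -0.041 and -0.021 m and z of loaded1 in the frame of chamber below 0.014 m) or (x of spare1 in the frame of chamber between -0.072 and -0.052 m and y of spare1 in the frame of chamber between -0.041 and -0.021 m and z of spare1 in the frame of chamber below 0.014 m) or (x of spare2 in the frame of chamber between -0.072 and -0.052 m and y of spare2 in the frame of chamber between -0.041 and -0.021 m and z of spare2 in the frame of chamber below 0.014 m) or (x of spare3 in the frame of chamber between -0.072 and -0.052 m and y of spare3 in the frame of chamber between -0.041 and -0.021 m and z of spare3 in the frame of chamber below 0.014 m) or (x of spare4 in the frame of chamber between -0.072 and -0.052 m and y of spare4 in the frame of chamber between -0.041 and -0.021 m and z of spare4 in the frame of chamber below 0.014 m) or (x of spare5 in the frame of chamber between -0.072 and -0.052 m and y of spare5 in the frame of chamber between -0.041 and -0.021 m and z of spare5 in the frame of chamber below 0.014 m)) and ((x of loaded2 in the frame of chamber between -0.072 and -0.052 m and y of loaded2 in the frame of chamber between 0.021 and 0.041 m and z of loaded2 in the frame of chamber below 0.014 m) or (x of spare1 in the frame of chamber between -0.072 and -0.052 m and y of spare1 in the frame of chamber between 0.021 and 0.041 m and z of spare1 in the frame of chamber below 0.014 m) or (x of spare2 in the frame of chamber between -0.072 and -0.052 m and y of spare2 in the frame of chamber between 0.021 and 0.041 m and z of spare2 in the frame of chamber below 0.014 m) or (x of spare3 in the frame of chamber between -0.072 and -0.052 m and y of spare3 in the frame of chamber between 0.021 and 0.041 m and z of spare3 in the frame of chamber below 0.014 m) or (x of spare4 in the frame of chamber between -0.072 and -0.052 m and y of spare4 in the frame of chamber between 0.021 and 0.041 m and z of spare4 in the frame of chamber below 0.014 m) or (x of spare5 in the frame of chamber between -0.072 and -0.052 m and y of spare5 in the frame of chamber between 0.021 and 0.041 m and z of spare5 in the frame of chamber below 0.014 m)) and ((x of loaded3 in the frame of chamber between -0.01 and 0.01 m and y of loaded3 in the frame of chamber between -0.041 and -0.021 m and z of loaded3 in the frame of chamber below 0.014 m) or (x of spare1 in the frame of chamber between -0.01 and 0.01 m and y of spare1 in the frame of chamber between -0.041 and -0.021 m and z of spare1 in the frame of chamber below 0.014 m) or (x of spare2 in the frame of chamber between -0.01 and 0.01 m and y of spare2 in the frame of chamber between -0.041 and -0.021 m and z of spare2 in the frame of chamber below 0.014 m) or (x of spare3 in the frame of chamber between -0.01 and 0.01 m and y of spare3 in the frame of chamber between -0.041 and -0.021 m and z of spare3 in the frame of chamber below 0.014 m) or (x of spare4 in the frame of chamber between -0.01 and 0.01 m and y of spare4 in the frame of chamber between -0.041 and -0.021 m and z of spare4 in the frame of chamber below 0.014 m) or (x of spare5 in the frame of chamber between -0.01 and 0.01 m and y of spare5 in the frame of chamber between -0.041 and -0.021 m and z of spare5 in the frame of chamber below 0.014 m)) and ((x of loaded4 in the frame of chamber between -0.01 and 0.01 m and y of loaded4 in the frame of chamber between 0.021 and 0.041 m and z of loaded4 in the frame of chamber below 0.014 m) or (x of spare1 in the frame of chamber between -0.01 and 0.01 m and y of spare1 in the frame of chamber between 0.021 and 0.041 m and z of spare1 in the frame of chamber below 0.014 m) or (x of spare2 in the frame of chamber between -0.01 and 0.01 m and y of spare2 in the frame of chamber between 0.021 and 0.041 m and z of spare2 in the frame of chamber below 0.014 m) or (x of spare3 in the frame of chamber between -0.01 and 0.01 m and y of spare3 in the frame of chamber between 0.021 and 0.041 m and z of spare3 in the frame of chamber below 0.014 m) or (x of spare4 in the frame of chamber between -0.01 and 0.01 m and y of spare4 in the frame of chamber between 0.021 and 0.041 m and z of spare4 in the frame of chamber below 0.014 m) or (x of spare5 in the frame of chamber between -0.01 and 0.01 m and y of spare5 in the frame of chamber between 0.021 and 0.041 m and z of spare5 in the frame of chamber below 0.014 m)) and ((x of loaded5 in the frame of chamber between 0.052 and 0.072 m and y of loaded5 in the frame of chamber between -0.041 and -0.021 m and z of loaded5 in the frame of chamber below 0.014 m) or (x of spare1 in the frame of chamber between 0.052 and 0.072 m and y of spare1 in the frame of chamber between -0.041 and -0.021 m and z of spare1 in the frame of chamber below 0.014 m) or (x of spare2 in the frame of chamber between 0.052 and 0.072 m and y of spare2 in the frame of chamber between -0.041 and -0.021 m and z of spare2 in the frame of chamber below 0.014 m) or (x of spare3 in the frame of chamber between 0.052 and 0.072 m and y of spare3 in the frame of chamber between -0.041 and -0.021 m and z of spare3 in the frame of chamber below 0.014 m) or (x of spare4 in the frame of chamber between 0.052 and 0.072 m and y of spare4 in the frame of chamber between -0.041 and -0.021 m and z of spare4 in the frame of chamber below 0.014 m) or (x of spare5 in the frame of chamber between 0.052 and 0.072 m and y of spare5 in the frame of chamber between -0.041 and -0.021 m and z of spare5 in the frame of chamber below 0.014 m)) and ((x of loaded6 in the frame of chamber between 0.052 and 0.072 m and y of loaded6 in the frame of chamber between 0.021 and 0.041 m and z of loaded6 in the frame of chamber below 0.014 m) or (x of spare1 in the frame of chamber between 0.052 and 0.072 m and y of spare1 in the frame of chamber between 0.021 and 0.041 m and z of spare1 in the frame of chamber below 0.014 m) or (x of spare2 in the frame of chamber between 0.052 and 0.072 m and y of spare2 in the frame of chamber between 0.021 and 0.041 m and z of spare2 in the frame of chamber below 0.014 m) or (x of spare3 in the frame of chamber between 0.052 and 0.072 m and y of spare3 in the frame of chamber between 0.021 and 0.041 m and z of spare3 in the frame of chamber below 0.014 m) or (x of spare4 in the frame of chamber between 0.052 and 0.072 m and y of spare4 in the frame of chamber between 0.021 and 0.041 m and z of spare4 in the frame of chamber below 0.014 m) or (x of spare5 in the frame of chamber between 0.052 and 0.072 m and y of spare5 in the frame of chamber between 0.021 and 0.041 m and z of spare5 in the frame of chamber below 0.014 m)) and value of joint lid above 0.1 m), for 0.2 s.
4. the lid is shut (value of joint lid below 0.006 m), for 0.2 s.
5. the catch is home with the lid shut (value of joint each of lid, catch below 0.006 m), for 0.2 s.
6. the run lever is thrown over (all of step 5 and value of joint run above 0.8 rad), for 0.2 s.
At the end, for the whole second after the job is handed in: each of the six cells holds a blue-knobbed pot, standing upright, the middle of its underside within 10 mm of the cell's centre in x and in y and within 6 mm of the cell's floor; lid within 6 mm of shut; catch within 6 mm of home; run lever past 0.8 rad (all of step 6 and ((x of loaded1 in the frame of chamber between -0.072 and -0.052 m and y of loaded1 in the frame of chamber between -0.041 and -0.021 m and z of loaded1 in the frame of chamber below 0.014 m) or (x of spare1 in the frame of chamber between -0.072 and -0.052 m and y of spare1 in the frame of chamber between -0.041 and -0.021 m and z of spare1 in the frame of chamber below 0.014 m) or (x of spare2 in the frame of chamber between -0.072 and -0.052 m and y of spare2 in the frame of chamber between -0.041 and -0.021 m and z of spare2 in the frame of chamber below 0.014 m) or (x of spare3 in the frame of chamber between -0.072 and -0.052 m and y of spare3 in the frame of chamber between -0.041 and -0.021 m and z of spare3 in the frame of chamber below 0.014 m) or (x of spare4 in the frame of chamber between -0.072 and -0.052 m and y of spare4 in the frame of chamber between -0.041 and -0.021 m and z of spare4 in the frame of chamber below 0.014 m) or (x of spare5 in the frame of chamber between -0.072 and -0.052 m and y of spare5 in the frame of chamber between -0.041 and -0.021 m and z of spare5 in the frame of chamber below 0.014 m)) and ((x of loaded2 in the frame of chamber between -0.072 and -0.052 m and y of loaded2 in the frame of chamber between 0.021 and 0.041 m and z of loaded2 in the frame of chamber below 0.014 m) or (x of spare1 in the frame of chamber between -0.072 and -0.052 m and y of spare1 in the frame of chamber between 0.021 and 0.041 m and z of spare1 in the frame of chamber below 0.014 m) or (x of spare2 in the frame of chamber between -0.072 and -0.052 m and y of spare2 in the frame of chamber between 0.021 and 0.041 m and z of spare2 in the frame of chamber below 0.014 m) or (x of spare3 in the frame of chamber between -0.072 and -0.052 m and y of spare3 in the frame of chamber between 0.021 and 0.041 m and z of spare3 in the frame of chamber below 0.014 m) or (x of spare4 in the frame of chamber between -0.072 and -0.052 m and y of spare4 in the frame of chamber between 0.021 and 0.041 m and z of spare4 in the frame of chamber below 0.014 m) or (x of spare5 in the frame of chamber between -0.072 and -0.052 m and y of spare5 in the frame of chamber between 0.021 and 0.041 m and z of spare5 in the frame of chamber below 0.014 m)) and ((x of loaded3 in the frame of chamber between -0.01 and 0.01 m and y of loaded3 in the frame of chamber between -0.041 and -0.021 m and z of loaded3 in the frame of chamber below 0.014 m) or (x of spare1 in the frame of chamber between -0.01 and 0.01 m and y of spare1 in the frame of chamber between -0.041 and -0.021 m and z of spare1 in the frame of chamber below 0.014 m) or (x of spare2 in the frame of chamber between -0.01 and 0.01 m and y of spare2 in the frame of chamber between -0.041 and -0.021 m and z of spare2 in the frame of chamber below 0.014 m) or (x of spare3 in the frame of chamber between -0.01 and 0.01 m and y of spare3 in the frame of chamber between -0.041 and -0.021 m and z of spare3 in the frame of chamber below 0.014 m) or (x of spare4 in the frame of chamber between -0.01 and 0.01 m and y of spare4 in the frame of chamber between -0.041 and -0.021 m and z of spare4 in the frame of chamber below 0.014 m) or (x of spare5 in the frame of chamber between -0.01 and 0.01 m and y of spare5 in the frame of chamber between -0.041 and -0.021 m and z of spare5 in the frame of chamber below 0.014 m)) and ((x of loaded4 in the frame of chamber between -0.01 and 0.01 m and y of loaded4 in the frame of chamber between 0.021 and 0.041 m and z of loaded4 in the frame of chamber below 0.014 m) or (x of spare1 in the frame of chamber between -0.01 and 0.01 m and y of spare1 in the frame of chamber between 0.021 and 0.041 m and z of spare1 in the frame of chamber below 0.014 m) or (x of spare2 in the frame of chamber between -0.01 and 0.01 m and y of spare2 in the frame of chamber between 0.021 and 0.041 m and z of spare2 in the frame of chamber below 0.014 m) or (x of spare3 in the frame of chamber between -0.01 and 0.01 m and y of spare3 in the frame of chamber between 0.021 and 0.041 m and z of spare3 in the frame of chamber below 0.014 m) or (x of spare4 in the frame of chamber between -0.01 and 0.01 m and y of spare4 in the frame of chamber between 0.021 and 0.041 m and z of spare4 in the frame of chamber below 0.014 m) or (x of spare5 in the frame of chamber between -0.01 and 0.01 m and y of spare5 in the frame of chamber between 0.021 and 0.041 m and z of spare5 in the frame of chamber below 0.014 m)) and ((x of loaded5 in the frame of chamber between 0.052 and 0.072 m and y of loaded5 in the frame of chamber between -0.041 and -0.021 m and z of loaded5 in the frame of chamber below 0.014 m) or (x of spare1 in the frame of chamber between 0.052 and 0.072 m and y of spare1 in the frame of chamber between -0.041 and -0.021 m and z of spare1 in the frame of chamber below 0.014 m) or (x of spare2 in the frame of chamber between 0.052 and 0.072 m and y of spare2 in the frame of chamber between -0.041 and -0.021 m and z of spare2 in the frame of chamber below 0.014 m) or (x of spare3 in the frame of chamber between 0.052 and 0.072 m and y of spare3 in the frame of chamber between -0.041 and -0.021 m and z of spare3 in the frame of chamber below 0.014 m) or (x of spare4 in the frame of chamber between 0.052 and 0.072 m and y of spare4 in the frame of chamber between -0.041 and -0.021 m and z of spare4 in the frame of chamber below 0.014 m) or (x of spare5 in the frame of chamber between 0.052 and 0.072 m and y of spare5 in the frame of chamber between -0.041 and -0.021 m and z of spare5 in the frame of chamber below 0.014 m)) and ((x of loaded6 in the frame of chamber between 0.052 and 0.072 m and y of loaded6 in the frame of chamber between 0.021 and 0.041 m and z of loaded6 in the frame of chamber below 0.014 m) or (x of spare1 in the frame of chamber between 0.052 and 0.072 m and y of spare1 in the frame of chamber between 0.021 and 0.041 m and z of spare1 in the frame of chamber below 0.014 m) or (x of spare2 in the frame of chamber between 0.052 and 0.072 m and y of spare2 in the frame of chamber between 0.021 and 0.041 m and z of spare2 in the frame of chamber below 0.014 m) or (x of spare3 in the frame of chamber between 0.052 and 0.072 m and y of spare3 in the frame of chamber between 0.021 and 0.041 m and z of spare3 in the frame of chamber below 0.014 m) or (x of spare4 in the frame of chamber between 0.052 and 0.072 m and y of spare4 in the frame of chamber between 0.021 and 0.041 m and z of spare4 in the frame of chamber below 0.014 m) or (x of spare5 in the frame of chamber between 0.052 and 0.072 m and y of spare5 in the frame of chamber between 0.021 and 0.041 m and z of spare5 in the frame of chamber below 0.014 m))); the robot touches nothing.
It fails at once if the lid is forced while the catch is engaged (value of joint lid above 0.015 m and value of joint catch below 0.01 m).
It fails at once if the run lever is thrown while the lid is open or the catch is drawn back (value of joint run above 0.6 rad and value of joint any of lid, catch above 0.012 m).
It fails at once if the red-knobbed reject is lifted (height (world z) of reject above 0.06 m).
It fails at once if a pot already in the chamber is taken out of its cell (distance of any of loaded1, loaded2, loaded3, loaded4, loaded5, loaded6 from where it was at the start of the episode above 0.03 m).
It fails at once if the bottle, beaker or screwdriver is displaced by more than 50 mm (distance of any of bottle, beaker, screwdriver from where it was at the start of the episode above 0.05 m).
Of loaded1, loaded2, loaded3, loaded4, loaded5, loaded6 only 1 to 3 are there at a start; the rules pass over those that are not, and their reading is None.
At some moment in a run one of spare1, spare2, spare3, spare4, spare5 may be knocked a few centimetres aside while the robot is not near it.
It also fails if it takes over 210 s, if anything falls off the work surface, if the arm or the gripper's body presses on something with over 40 N, if the wrist force passes 120 N, or if a joint passes its speed limit or range.

## Working session

There is one attempt and no reset: what is moved stays moved. The work goes in short steps, Python scripts to look and compute and a shell command to move; the robot and the scene stay as the last step left them, time stands still between calls to the robot, and variables do not carry over. Pictures are saved under pics/ and viewed, at most 14 in all, crops included, and the job is handed in when it is done.

```bash
mkdir -p pics; ls; cat > h.py <<'E'
import numpy as np, cv2
from workcell import r, optics
from scipy.spatial.transform import Rotation as Ro
def grab(n): return optics.grab_frame(n)
def save(f,name): cv2.imwrite('pics/'+name,f['color'][:,:,::-1])
def pts(f):
    z=f['z_map'];v,u=np.mgrid[:z.shape[0],:z.shape[1]]
    c=np.stack([(u-f['cx'])/f['fx']*z,(v-f['cy'])/f['fy']*z,z],-1)
    return (c-f['t'])@f['R']
def plane(f,u,v,h):
    d=f['R'].T@np.array([(u-f['cx'])/f['fx'],(v-f['cy'])/f['fy'],1]);o=-f['R'].T@f['t']
    return o+d*(h-o[2])/d[2]
E
python3 - <<'E'
from h import *
for n in('scene','side','wrist'):
    f=grab(n);save(f,n+'0.png');print(n,f['fx'],-f['R'].T@f['t'],f['R'][2])
s=r.read_state();print(s['time'],s['position'],s['tcp_rot'],s['finger_gap'])
E
```

```text
pics
scene 505.35089593108654 [ 1.30001772 -0.41081212  0.97183467] [-0.60620183  0.37466704 -0.70152972]
side 382.2107694157361 [0.29414544 0.8799086  0.73786866] [ 0.26176872 -0.78306252 -0.56417217]
wrist 281.7895014071352 [ 0.30304077 -0.55183306  0.38366424] [-0.22159908 -0.09350359 -0.97064459]
0.15 [ 0.24091805 -0.57652161  0.1986188 ] [-3.07951835e+00 -6.17519741e-01  1.30254393e-04] 0.09513130174570822
```

View pics/scene0.png

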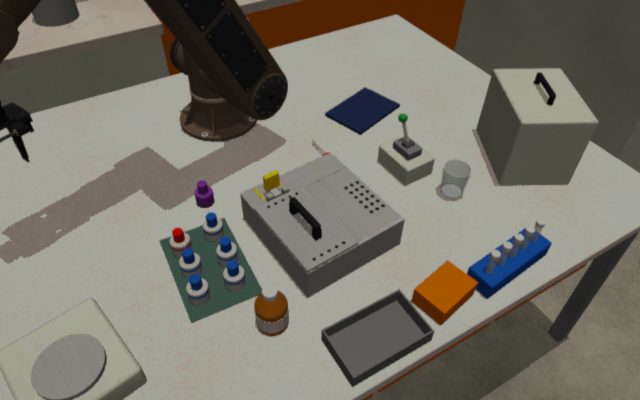

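View pics/side0.png

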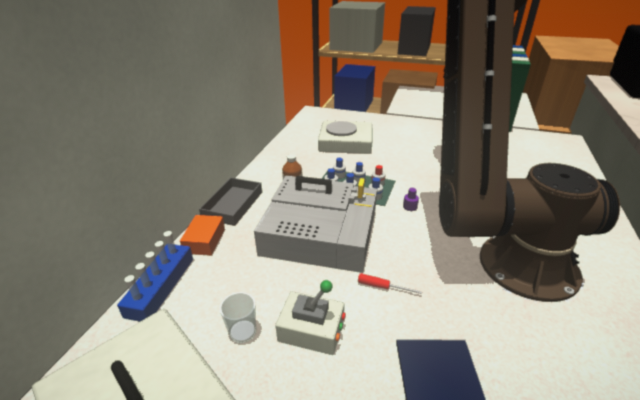

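The scene view shows the chamber around (322,220), the yellow catch at (271,182) and the black handle at (305,217). The mat holds five blue pots, with the red reject at (179,238), and the purple look-alike is off the mat at (204,193). The green lever ball at (403,118) leans towards the robot. The side view shows the same layout, with the screwdriver at (385,285). Next I'll measure.

```bash
cat >> h.py <<'E'
RNG={'blue':((100,150,60),(125,255,255)),'red':((0,170,90),(6,255,255)),'yellow':((22,150,90),(34,255,255)),'green':((50,120,60),(85,255,255)),'purple':((130,80,40),(160,255,255)),'black':((0,0,0),(180,120,45))}
def blobs(f,col,amin=25):
    h=cv2.cvtColor(f['color'],cv2.COLOR_RGB2HSV);m=cv2.inRange(h,*map(np.array,RNG[col]))
    n,l,st,c=cv2.connectedComponentsWithStats(m)
    P=pts(f);out=[]
    for i in range(1,n):
        if st[i,4]<amin: continue
        k=(l==i)&(f['z_map']>0);q=P[k]
        if len(q)==0: continue
        out.append((c[i],st[i,4],q))
    return out
def tri(f,a,g,b):
    A=[];B=[]
    for F,(u,v) in((f,a),(g,b)):
        K=np.array([[F['fx'],0,F['cx']],[0,F['fy'],F['cy']],[0,0,1]]);A.append(K@np.c_[F['R'],F['t']])
    X=cv2.triangulatePoints(A[0],A[1],np.array(a,float).reshape(2,1),np.array(b,float).reshape(2,1))[:,0];return X[:3]/X[3]
E
python3 - <<'E'
from h import *
np.set_printoptions(precision=4,suppress=True)
for n in('scene','side'):
    f=grab(n)
    for col in RNG:
        for c,a,q in blobs(f,col):
            m=np.median(q,0)
            if 0.2<m[0]<1.1 and abs(m[1])<.7 and m[2]<.3 : print(n,col,c.round(1),a,m,'min',q.min(0),'max',q.max(0))
    P=pts(f).reshape(-1,3)
    k=(abs(P[:,2]-.102)<.006)&(P[:,0]>.3)&(P[:,0]<1)&(abs(P[:,1])<.4)
    rect=cv2.minAreaRect(P[k][:,:2].astype(np.float32));print(n,'top',k.sum(),np.median(P[k][:,2]),rect)
    print(cv2.boxPoints(rect))
E
```

```text
scene blue [381.8 102.2] 34 [0.2089 0.4939 0.0111] min [0.1732 0.4624 0.0071] max [0.2326 0.5116 0.0172]
scene blue [359.2 114.8] 67 [0.2284 0.3908 0.0109] min [0.1881 0.3569 0.0062] max [0.2749 0.4337 0.0157]
scene blue [210.6 218.8] 94 [ 0.4654 -0.2079  0.0711] min [ 0.4501 -0.2156  0.0431] max [ 0.4723 -0.1949  0.0769]
scene blue [509.8 263.4] 1469 [0.9209 0.3293 0.0492] min [0.8742 0.2456 0.0101] max [0.9468 0.4668 0.0919]
scene blue [224.8 243.1] 118 [ 0.5537 -0.2079  0.0707] min [ 0.536  -0.2183  0.0459] max [ 0.5626 -0.194   0.0757]
scene blue [187.2 254.4] 120 [ 0.5419 -0.2944  0.0717] min [ 0.526  -0.304   0.0478] max [ 0.553  -0.2804  0.0765]
scene blue [232.  266.6] 133 [ 0.6241 -0.2207  0.071 ] min [ 0.5699 -0.2313  0.0262] max [ 0.6336 -0.2072  0.0783]
scene blue [194.7 280.6] 134 [ 0.6191 -0.3051  0.0714] min [ 0.6013 -0.3151  0.0461] max [ 0.6267 -0.291   0.0763]
scene red [177.1 232. ] 69 [ 0.4693 -0.2912  0.0719] min [ 0.4563 -0.3019  0.0673] max [ 0.4785 -0.2799  0.0771]
scene yellow [271.2 180.4] 242 [ 0.4827 -0.0492  0.1356] min [ 0.4657 -0.0676  0.0906] max [ 0.4
[... 1396 characters left out ...]
 0.4686 -0.0593  0.1151] max [ 0.4816 -0.0238  0.156 ]
side green [325.8 284.6] 59 [0.453  0.3732 0.1646] min [0.4439 0.3642 0.1595] max [0.4612 0.3801 0.1681]
side purple [411. 199.] 71 [ 0.3344 -0.1645  0.0412] min [ 0.316  -0.1867  0.0322] max [ 0.3554 -0.1526  0.0495]
side black [448.  204.9] 125 [0.2392 0.0948 0.2151] min [0.229  0.0596 0.1877] max [0.2493 0.1233 0.2459]
side black [125.8 382.9] 447 [0.6288 0.6954 0.2536] min [0.5969 0.6737 0.2494] max [0.6648 0.7115 0.2565]
side top 1993 0.10291651902044305 ((0.6397839784622192, 0.1559608280658722), (0.6116083860397339, 0.44417300820350647), 72.46758270263672)
[[ 0.3359 -0.0687]
 [ 0.7594 -0.2025]
 [ 0.9437  0.3807]
 [ 0.5201  0.5145]]
```

```bash
python3 - <<'E'
from h import *
np.set_printoptions(precision=4,suppress=True)
f=grab('scene');P=pts(f)
# chamber/lid/housing top surface: connected component in image
m=((P[...,2]>.08)&(P[...,2]<.2)&(P[...,0]>.4)&(P[...,0]<.85)&(P[...,1]>-.2)&(P[...,1]<.26)&(f['z_map']>0)).astype(np.uint8)
n,l,st,c=cv2.connectedComponentsWithStats(m);i=1+np.argmax(st[1:,4]);Q=P[l==i]
hist,e=np.histogram(Q[:,2],bins=np.arange(.08,.16,.002));print([(round(a,3),h) for a,h in zip(e,hist) if h>20])
T=Q[(Q[:,2]<.116)]
h=T[T[:,2]>.085][:,:2].astype(np.float32)
# handle line
hb=[q for cc,a,q in blobs(f,'black') if abs(cc[0]-305)<10][0];hb=hb[hb[:,2]>.138]
vx,vy,x0,y0=cv2.fitLine(hb[:,:2].astype(np.float32),cv2.DIST_HUBER,0,.001,.001).ravel();yaw=np.arctan2(vy,vx) if vx>0 else np.arctan2(-vy,-vx)
d=np.array([np.cos(yaw),np.sin(yaw)]);p=np.array([-d[1],d[0]])
print('handle yaw',yaw,'mid',(np.r_[x0,y0]))
for a in np.arange(yaw-.1,yaw+.1,.02):
    R=np.array([[np.cos(a),np.sin(a)],[-np.sin(a),np.cos(a)]]);w=T[:,:2]@R.T
    print(round(a,3),[np.percentile(w[:,k],[.3,1,99,99.7]).round(4) for k in(0,1)])
hh=hb[:,:2];print('handle extents',[np.percentile(hh@v,[1,50,99]) for v in(d,p)], hb[:,2].max())
for lo,hi in((.094,.106),(.085,.094)):
    k=(Q[:,2]>lo)&(Q[:,2]<hi);w=np.c_[Q[k][:,:2]@d,Q[k][:,:2]@p];print(lo,[np.percentile(w[:,j],[.5,2,50,98,99.5]).round(4) for j in(0,1)])
im=np.zeros(m.shape+(3,),np.uint8);z=(np.clip((P[...,2]-.08)/.04,0,1)*255).astype(np.uint8);cv2.imwrite('pics/hz.png',cv2.resize(np.hstack([f['color'][130:310,180:430][:,:,::-1],cv2.applyColorMap(z,2)[130:310,180:430]]),None,fx=1.6,fy=1.6))
E
```

```text
[(np.float64(0.08), np.int64(64)), (np.float64(0.082), np.int64(115)), (np.float64(0.084), np.int64(66)), (np.float64(0.086), np.int64(196)), (np.float64(0.088), np.int64(883)), (np.float64(0.09), np.int64(2207)), (np.float64(0.092), np.int64(1850)), (np.float64(0.094), np.int64(483)), (np.float64(0.096), np.int64(131)), (np.float64(0.098), np.int64(582)), (np.float64(0.1), np.int64(1632)), (np.float64(0.102), np.int64(1412)), (np.float64(0.104), np.int64(364)), (np.float64(0.106), np.int64(76)), (np.float64(0.108), np.int64(42)), (np.float64(0.11), np.int64(42)), (np.float64(0.112), np.int64(32)), (np.float64(0.114), np.int64(33)), (np.float64(0.116), np.int64(23)), (np.float64(0.122), np.int64(24)), (np.float64(0.124), np.int64(21)), (np.float64(0.126), np.int64(21)), (np.float64(0.132), np.int64(24)), (np.float64(0.134), np.int64(35)), (np.float64(0.136), np.int64(22)), (np.float64(0.138), np.int64(26)), (np.float64(0.14), np.int64(37)), (np.float64(0.142), np.int64(67)), (np.float64(0.144), np.int64(129)), (np.float64(0.146), np.int64(73)), (np.float64(0.148), np.int64(25)), (np.
[... 664 characters left out ...]
])]
0.114 [array([0.4288, 0.4332, 0.7278, 0.7298]), array([-0.1768, -0.1755,  0.1014,  0.1051])]
0.134 [array([0.4264, 0.4322, 0.7283, 0.731 ]), array([-0.1909, -0.1889,  0.0901,  0.0952])]
0.154 [array([0.4235, 0.4305, 0.7284, 0.7321]), array([-0.2048, -0.2023,  0.0794,  0.0856])]
0.174 [array([0.4202, 0.4281, 0.7286, 0.7329]), array([-0.2188, -0.2159,  0.0691,  0.0758])]
handle extents [array([0.5629, 0.6191, 0.6674]), array([-0.1008, -0.0956, -0.0872])] 0.14971671742031523
0.094 [array([0.446 , 0.476 , 0.6239, 0.7237, 0.7253]), array([-0.1624, -0.1609, -0.097 ,  0.0822,  0.1025])]
0.085 [array([0.4303, 0.4341, 0.5803, 0.7267, 0.7283]), array([-0.1625, -0.1607,  0.0324,  0.1129,  0.1157])]
```

View pics/hz.png

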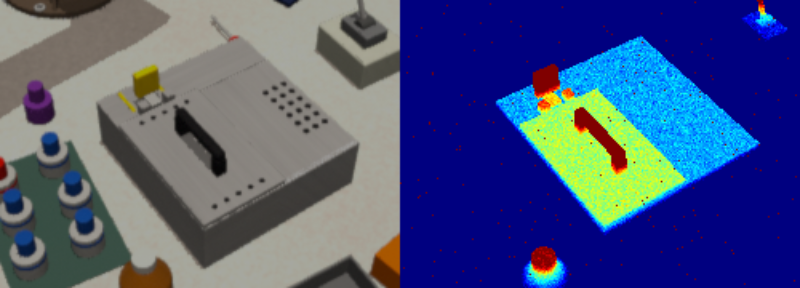

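Depth shows the lid top at 0.102 m and the housing top at 0.092 m. The chamber outline gives origin ≈ (0.620, -0.037) and yaw ≈ 0.08, and the handle's middle sits at the origin. Next I'll write a helper that works out shifts and move above the catch.

```bash
cat >> h.py <<'E'
C0=np.array([.6202,-.0367]);YAW=.08
def ch(x,y):
    c,s=np.cos(YAW),np.sin(YAW);return C0+np.array([c*x-s*y,s*x+c*y])/1000
def inch(p):
    c,s=np.cos(YAW),np.sin(YAW);d=np.asarray(p)[...,:2]-C0;return np.stack([c*d[...,0]+s*d[...,1],-s*d[...,0]+c*d[...,1]],-1)*1000
def shift(x,y,z,yaw=None):
    "row to type: tool x yaw (world), tool down"
    s=r.read_state();R=Ro.from_rotvec(s['tcp_rot']).as_matrix();p=np.array(s['position'])
    a=np.arctan2(R[1,0],R[0,0]) if yaw is None else yaw
    T=np.array([[np.cos(a),np.sin(a),0],[np.sin(a),-np.cos(a),0],[0,0,-1]])
    d=R.T@(np.array([x,y,z])-p)*1000;w=Ro.from_matrix(R.T@T).as_rotvec()
    print('row',d.round(1),w.round(3),'t',round(s['time'],1),'yaw',round(float(np.arctan2(R[1,0],R[0,0])),3),'F',np.round(s['contact_force'],1))
E
cat > go.py <<'E'
import sys;from h import *
a=[float(v) for v in sys.argv[1:]]
if a[0]==0: shift(*a[1:])          # 0 x y z [yaw] world m
else: q=ch(a[1],a[2]);print(q.round(4));shift(*q,a[3],*a[4:])  # 1 chamber mm, z m
E
python3 go.py 1 -145 0 .25 1.651
```

```text
[ 0.4757 -0.0483]
row [ 420.2 -397.   -51. ] [-0.    -0.    -1.255] t 0.3 yaw 0.396 F [0.4 0.1 0.8]
```

```bash
python3 -m pendant '[0,0,-51,0,0,-0.1, 50,-40,-51,0,0,-0.28, 100,-90,-51,0,0,-0.45, 150,-140,-51,0,0,-0.62, 200,-190,-51,0,0,-0.8, 250,-240,-51,0,0,-0.95, 300,-290,-51,0,0,-1.12, 340,-330,-51,0,0,-1.255]'; python3 go.py 1 -145 0 .25 1.651
```

```text
time: 1.3
position: [0.414, -0.1732, 0.2503]
tcp_rot: [2.125, 2.313, 0.0]
contact_force: [1.6, -1.0, -0.8]
finger_gap: 0.0954
grasp_force: 0.0
[ 0.4757 -0.0483]
row [119.2  72.    0.3] [0.001 0.    0.004] t 1.3 yaw 1.655 F [ 1.6 -1.  -0.8]
```

```bash
python3 -m pendant '[60,36,0,0,0,0.004,119,72,0,0,0,0.004,119,72,0,0,0,0.004,119,72,0,0,0,0.004]' 44 20; python3 - <<'E'
from h import *
np.set_printoptions(precision=4,suppress=True)
f=grab('wrist');save(f,'w1.png')
print(f['R'][2],-f['R'].T@f['t'])
for c,a,q in blobs(f,'yellow'):
    t=q[q[:,2]>.145]; print(c,a,np.median(q,0),len(t)); 
    if len(t)>20: print(np.percentile(t,[2,50,98],axis=0),inch(np.median(t,0)),np.percentile(inch(t),[2,98],axis=0))
for c,a,q in blobs(f,'black'): print('bk',c,a,np.median(q,0),inch(np.median(q,0)))
E
```

```text
time: 1.8
position: [0.4758, -0.0503, 0.2499]
tcp_rot: [-2.133, -2.306, 0.001]
contact_force: [-0.5, -0.4, -0.6]
finger_gap: 0.0607
grasp_force: 0.0
[ 0.0202 -0.242  -0.9701] [0.4704 0.0159 0.435 ]
[311.24   157.3429] 175 [ 0.4617 -0.0193  0.0924] 0
[318.9299 192.0634] 599 [ 0.4752 -0.0494  0.1519] 458
[[ 0.4699 -0.0652  0.148 ]
 [ 0.4762 -0.0462  0.1523]
 [ 0.4827 -0.028   0.1538]] [-144.2806    1.9945] [[-149.929   -17.0555]
 [-138.4871   20.2623]]
bk [463.8966   1.8966] 29 [0.6127 0.158  0.0921] [  8.1148 194.7124]
bk [482.6452   1.8387] 31 [0.6324 0.16   0.0922] [ 27.9321 195.1375]
bk [501.1714   2.0571] 35 [0.6526 0.1617 0.0918] [ 48.1665 195.1273]
bk [462.1081  19.5676] 37 [0.6142 0.1419 0.0923] [  8.2407 178.4788]
bk [480.5778  19.6444] 45 [0.6336 0.1429 0.0923] [ 27.6656 177.9478]
bk [498.9149  19.5957] 47 [0.6539 0.145  0.0921] [ 48.1479 178.4673]
bk [ 71.5099 111.7054] 757 [0.1132 0.0097 0.0054] [-501.6625   86.7239]
bk [460.3548  38.0968] 31 [0.6161 0.1239 0.0922] [  8.7518 160.4121]
bk [478.05  38.15] 40 [0.6353 0.125  0.0922] [ 27.9746 160.0158]
bk [496.5455  37.8182] 44 [0.6553 0.1273 0.0924] [ 48.1003 160.6811]
bk [ 9.7978 68.6173] 371 [0.0567 0.0587 0.0305] [-554.105   140.0954]
bk [ 25.6649 118.1386] 3506 [ 0.0777 -0.003   0.0441] [-538.0909   76.9375]
bk [322.8137 317.1475] 74873 [ 0.4789 -0.0265  0.3793] [-140.0713   21.4447]
bk [620.8235 109.2353] 85 [0.8896 0.0751 0.0199] [277.4607  89.8737]
bk [ 13.0116 167.3879] 776 [ 0.0465 -0.0686  0.0342] [-574.4259   14.0479]
bk [457.1717 186.2664] 1299 [ 0.6254 -0.0316  0.1449] [5.5718 4.6681]
bk [322.3985 247.196 ] 2020 [ 0.4756 -0.0378  0.3063] [-144.2329   10.4469]
```

View pics/w1.png

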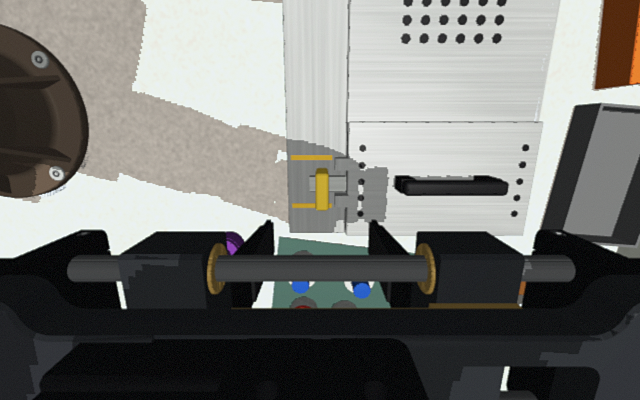

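The wrist view shows the catch fin at (321,190) with its centre at chamber (-144, 1), and the handle at (452,186), which agrees with the frame. Now I'll descend and grip the fin.

```bash
python3 -m pendant '[0,0,50,0,0,0,0,0,90,0,0,0,0,0,108,0,0,0,0,0,113,0,0,0,0,0,113,0,0,0]' 44 20; python3 -m pendant '[0,0,0,0,0,0,0,0,0,0,0,0,0,0,0,0,0,0,0,0,0,0,0,0]' 8 20; python3 go.py 1 -170.5 0 .137 1.651
```

```text
time: 2.48
position: [0.4758, -0.0516, 0.1374]
tcp_rot: [2.137, 2.303, 0.0]
contact_force: [0.5, 0.3, 0.5]
finger_gap: 0.044
grasp_force: 0.0
time: 2.98
position: [0.4761, -0.0507, 0.1375]
tcp_rot: [2.135, 2.304, 0.001]
contact_force: [-0.3, 1.1, 12.8]
finger_gap: 0.0108
grasp_force: 6.2
[ 0.4502 -0.0503]
row [  2.3 -25.8   0.4] [ 0.001  0.    -0.004] t 3.0 yaw 1.647 F [-0.3  1.1 12.8]
```

```bash
python3 -m pendant '[0,0,0,0,0,0,0,0,0,0,0,0]'; python3 - <<'E'
from h import *
f=grab('scene');cv2.imwrite('pics/s2.png',cv2.resize(f['color'][120:270,200:400][:,:,::-1],None,fx=3,fy=3))
E
```

```text
time: 3.22
position: [0.4763, -0.0507, 0.1376]
tcp_rot: [2.134, 2.303, 0.001]
contact_force: [0.1, 0.6, 6.4]
finger_gap: 0.0079
grasp_force: 3.3
```

View pics/s2.png

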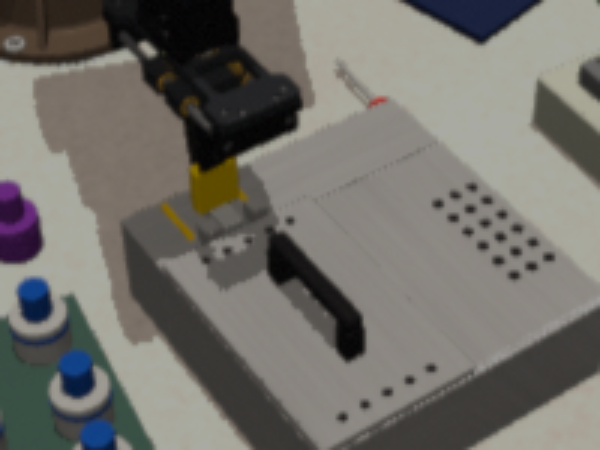

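The crop shows the fingers ending near the top of the fin, at about (215,160), rather than straddling it. I'll measure the fingertip height.

```bash
python3 - <<'E'
from h import *
np.set_printoptions(precision=4,suppress=True)
s=r.read_state();print(s['position'],s['finger_gap'],s['grasp_force'],s['contact_force'])
for n in('scene','side'):
    f=grab(n);P=pts(f);W=np.concatenate([inch(P),P[...,2:]*1000],-1)
    k=(abs(W[...,0]+145)<25)&(abs(W[...,1])<30)&(W[...,2]>100)&(W[...,2]<200)
    h=cv2.cvtColor(f['color'],cv2.COLOR_RGB2HSV);y=(h[...,1]>130)&(h[...,0]>20)&(h[...,0]<35)
    for nm,m in(('fin',k&y),('dark',k&~y&(h[...,2]<70))):
        q=W[m];print(n,nm,len(q))
        for lo in range(104,170,6):
            w=q[(q[:,2]>=lo)&(q[:,2]<lo+6)]
            if len(w)>3: print(lo,len(w),np.percentile(w[:,:2],[5,50,95],axis=0).round(1).tolist())
E
```

```text
[ 0.4763 -0.0507  0.1376] 0.007859661331753361 3.2323268987238407 [-0.0187  0.4048  7.6258]
scene fin 230
104 8 [[-141.2, -15.1], [-137.9, 9.3], [-133.2, 21.8]]
110 28 [[-140.5, -18.9], [-137.5, -3.2], [-134.2, 17.9]]
116 28 [[-143.4, -18.2], [-137.8, -0.6], [-134.8, 16.8]]
122 26 [[-142.8, -18.7], [-137.4, -6.2], [-135.6, 14.6]]
128 25 [[-140.9, -18.6], [-136.2, -1.9], [-134.7, 15.7]]
134 36 [[-140.5, -18.3], [-137.3, -1.0], [-134.7, 15.1]]
140 29 [[-146.1, -19.0], [-137.8, -6.8], [-135.0, 15.4]]
146 33 [[-146.2, -18.3], [-138.1, -4.1], [-135.1, 15.4]]
152 13 [[-144.7, -15.3], [-136.1, -9.1], [-133.0, 7.2]]
158 4 [[-138.1, -15.4], [-136.3, -14.1], [-134.7, -13.5]]
scene dark 116
152 5 [[-151.6, -14.1], [-149.6, -11.1], [-137.3, -1.6]]
158 13 [[-151.7, -14.1], [-137.9, -11.5], [-133.0, -2.7]]
164 12 [[-149.9, -15.2], [-134.5, -10.3], [-132.9, -5.7]]
side fin 76
110 6 [[-148.0, 19.4], [-144.5, 21.2], [-140.7, 22.2]]
116 6 [[-148.3, 19.2], [-144.2, 20.5], [-139.7, 21.7]]
122 7 [[-150.3, 20.3], [-145.2, 22.8], [-140.7, 24.6]]
128 9 [[-150.6, 19.0], [-145.4, 21.9], [-139.4, 23.2]]
134 11 [[-150.3, 18.1], [-144.8, 22.5], [-140.3, 24.9]]
140 4 [[-150.2, 19.2], [-148.7, 21.6], [-145.0, 22.4]]
146 12 [[-150.4, 3.3], [-145.7, 20.7], [-141.2, 24.0]]
152 20 [[-148.9, -8.7], [-143.8, 9.4], [-139.2, 20.4]]
side dark 52
164 5 [[-152.9, 7.8], [-138.5, 8.2], [-136.0, 11.0]]
```

The fingertips are at about z = 0.153, on top of the fin, although the reported TCP height is 0.1376. I'll back off and measure the fingertips in free air at several openings.

```bash
cat > tips.py <<'E'
from h import *
np.set_printoptions(precision=4,suppress=True)
s=r.read_state();p=np.array(s['position']);print('tcp',p,'gap',s['finger_gap'],np.round(s['contact_force'],1))
for n in('scene','side'):
    f=grab(n);P=pts(f);W=np.concatenate([inch(P),P[...,2:]*1000],-1);c=inch(p)
    h=cv2.cvtColor(f['color'],cv2.COLOR_RGB2HSV)
    k=(abs(W[...,0]-c[0])<45)&(abs(W[...,1]-c[1])<22)&(W[...,2]>p[2]*1000-45)&(W[...,2]<p[2]*1000+60)&(h[...,2]<75)&(f['z_map']>0)
    q=W[k];print(n,len(q),'min z rel tcp',np.percentile(q[:,2],[0,1,3,10])-p[2]*1000 if len(q) else '')
    t=q[q[:,2]<np.percentile(q[:,2],3)+12];print(' tip xy rel tcp',np.percentile(t[:,:2]-c,[3,50,97],axis=0).round(1).tolist())
E
python3 -m pendant '[0,0,-50,0,0,0,0,0,-100,0,0,0,0,0,-100,0,0,0,0,0,-100,0,0,0]' ; python3 tips.py;  python3 -m pendant '[0,0,0,0,0,0,0,0,0,0,0,0,0,0,0,0,0,0,0,0,0,0,0,0]' 44; python3 tips.py; python3 - <<'E'
from h import *
f=grab('side');cv2.imwrite('pics/s3.png',cv2.resize(f['color'][60:230,260:460][:,:,::-1],None,fx=3,fy=3))
E
```

```text
time: 3.88
position: [0.4754, -0.0505, 0.2364]
tcp_rot: [-2.135, -2.304, 0.001]
contact_force: [-0.2, -0.3, 0.2]
finger_gap: 0.0076
grasp_force: 0.0
tcp [ 0.4754 -0.0505  0.2364] gap 0.007563918897979872 [-0.2 -0.3  0.2]
scene 159 min z rel tcp [14.0481 15.1096 16.2558 19.2255]
 tip xy rel tcp [[-6.6, -13.0], [7.8, -7.2], [12.4, 10.7]]
side 67 min z rel tcp [19.5102 20.1767 21.405  24.3385]
 tip xy rel tcp [[-9.1, 3.3], [3.8, 10.5], [8.4, 14.2]]
time: 4.47
position: [0.4758, -0.0506, 0.2369]
tcp_rot: [-2.135, -2.304, 0.0]
contact_force: [0.2, -0.2, 0.0]
finger_gap: 0.041
grasp_force: 0.0
tcp [ 0.4758 -0.0506  0.2369] gap 0.04102504696383736 [ 0.2 -0.2  0. ]
scene 230 min z rel tcp [14.1613 16.5444 17.4302 19.4559]
 tip xy rel tcp [[-23.1, -12.3], [-19.2, -2.4], [28.0, 9.7]]
side 57 min z rel tcp [19.8466 20.3118 22.8016 27.0877]
 tip xy rel tcp [[-24.2, 8.3], [22.2, 11.2], [27.4, 13.7]]
```

View pics/s3.png

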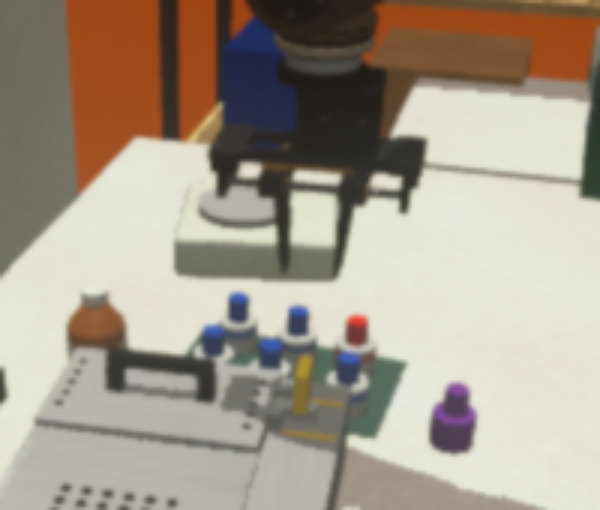

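In this view the open fingers hang with clear air below them. The tips are at reported z + 15.5 mm instead of -19 mm, so the real grasp point is about 34.5 mm above the reported TCP, with x and y correct. The height of the contact with the fin agrees. I'll put this correction in the helper and retry.

```bash
sed -i 's/np.array(\[x,y,z\])-p)/np.array([x,y,z-.0345])-p)/' h.py; python3 go.py 1 -144.5 0 .137 1.651; python3 -m pendant '[0,0,60,0,0,0,0,0,100,0,0,0,0,0,115,0,0,0,0,0,125,0,0,0,0,0,134,0,0,0,0,0,134,0,0,0]' 44 20; python3 tips.py;python3 -m pendant '[0,0,0,0,0,0,0,0,0,0,0,0,0,0,0,0,0,0,0,0,0,0,0,0]' 8 20; python3 go.py 1 -170.5 0 .137 1.651
```

```text
[ 0.4762 -0.0482]
row [  2.4   0.5 134.5] [ 0.     0.    -0.004] t 4.6 yaw 1.647 F [-0.1 -0.6 -0.9]
time: 5.38
position: [0.4758, -0.0506, 0.1029]
tcp_rot: [-2.135, -2.304, 0.0]
contact_force: [-0.1, -0.2, 0.0]
finger_gap: 0.0442
grasp_force: 0.0
tcp [ 0.4758 -0.0506  0.1029] gap 0.044171708896914304 [-0.1 -0.2  0. ]
scene 155 min z rel tcp [-13.0295 -11.5535  -6.7815  -2.2862]
 tip xy rel tcp [[4.3, -18.5], [27.6, 3.6], [33.6, 21.6]]
side 56 min z rel tcp [20.7722 22.731  24.6132 30.1486]
 tip xy rel tcp [[-27.1, 9.6], [22.5, 11.3], [25.5, 13.9]]
time: 5.98
position: [0.476, -0.0507, 0.1031]
tcp_rot: [2.135, 2.304, 0.0]
contact_force: [0.1, 0.1, 1.6]
finger_gap: 0.0138
grasp_force: 20.0
[ 0.4502 -0.0503]
row [  2.3 -25.6   0.6] [ 0.     0.    -0.004] t 6.0 yaw 1.647 F [0.1 0.1 1.6]
```

```bash
python3 -m pendant '[0,-6,0,0,0,0,0,-12,0,0,0,0,0,-18,0,0,0,0,0,-23,0,0,0,0,0,-26,0,0,0,0,0,-26,0,0,0,0]'; python3 go.py 1 -169.5 0 .137 1.651
```

```text
time: 6.72
position: [0.452, -0.0526, 0.1032]
tcp_rot: [2.134, 2.301, 0.005]
contact_force: [14.0, 4.7, -6.8]
finger_gap: 0.014
grasp_force: 20.0
[ 0.4512 -0.0502]
row [ 2.4 -0.6  0.7] [ 0.005  0.001 -0.005] t 6.7 yaw 1.646 F [14.   4.7 -6.8]
```

```bash
python3 -m pendant '[0,0,0,0,0,0,0,0,0,0,0,0]' 50; python3 -m pendant '[0,0,-50,0,0,0,0,0,-105,0,0,0,0,0,-105,0,0,0]'; python3 go.py 1 0 1 .245 .08;python3 - <<'E'
from h import *
print(np.round(r.read_state()['joint_positions'],2))
f=grab('side');g=grab('scene')
for F in(f,g):
  for c,a,q in blobs(F,'yellow'):
    t=q[q[:,2]>.12]
    if len(t)>20: print(np.percentile(inch(t),[3,50,97],axis=0).round(1))
E
```

```text
time: 6.98
position: [0.4491, -0.0525, 0.1028]
tcp_rot: [-2.135, -2.303, 0.001]
contact_force: [-0.4, 0.5, -0.1]
finger_gap: 0.0288
grasp_force: 0.0
time: 7.35
position: [0.4507, -0.0529, 0.2111]
tcp_rot: [2.132, 2.3, 0.004]
contact_force: [-0.4, -0.3, -0.6]
finger_gap: 0.0494
grasp_force: 0.0
[ 0.6201 -0.0357]
row [  4.3 170.2   1.5] [ 0.006 -0.002  1.567] t 7.3 yaw 1.647 F [-0.4 -0.3 -0.6]
[-0.26  0.23  1.95 -0.    0.96 -0.34]
[[-174.3   -6.5]
 [-169.3   19.5]
 [-164.    24.3]]
[[-170.8  -19. ]
 [-162.1   -2.7]
 [-158.9   15.8]]
```

```bash
python3 -m pendant '[0,20,0,0,0,0.18,0,45,0,0,0,0.36,0,70,0,0,0,0.54,0,95,0,0,0,0.72,0,120,0,0,0,0.9,0,140,0,0,0,1.08,2,160,0,0,0,1.26,4,170,0,0,0,1.43]'; python3 go.py 1 0 1 .245 .08
```

```text
time: 8.45
position: [0.619, -0.0356, 0.2054]
tcp_rot: [-3.123, -0.331, 0.006]
contact_force: [-0.2, -0.4, 0.4]
finger_gap: 0.0502
grasp_force: 0.0
[ 0.6201 -0.0357]
row [ 1.1  0.4 -5.1] [-0.001  0.004  0.131] t 8.4 yaw 0.211 F [-0.2 -0.4  0.4]
```

```bash
python3 -m pendant '[1,0,0,0,0.004,0.131,1,0,30,0,0.004,0.131,1,0,60,0,0.004,0.131,1,0,85,0,0.004,0.131,1,0,102,0,0.004,0.131,1,0,102,0,0.004,0.131]' 50; python3 -m pendant '[0,0,0,0,0,0,0,0,0,0,0,0,0,0,0,0,0,0,0,0,0,0,0,0]' 8 25; python3 go.py 1 0 141 .138 .08
```

```text
time: 9.2
position: [0.6192, -0.0354, 0.1041]
tcp_rot: [-3.138, -0.135, -0.001]
contact_force: [-0.0, -0.2, -0.6]
finger_gap: 0.0499
grasp_force: 0.0
time: 9.7
position: [0.6201, -0.035, 0.1065]
tcp_rot: [-3.138, -0.134, -0.007]
contact_force: [-0.4, 12.2, 5.1]
finger_gap: 0.016
grasp_force: 24.9
[0.6089 0.1038]
row [   0.7 -139.3    3.1] [-0.001 -0.005  0.006] t 9.7 yaw 0.086 F [-0.4 12.2  5.1]
```

```bash
python3 -m pendant '[0,-20,0,0,0,0,0,-40,0,0,0,0,0,-60,0,0,0,0,0,-80,0,0,0,0,0,-100,0,0,0,0,0,-120,0,0,0,0,0,-132,0,0,0,0,0,-139,0,0,0,0]'; python3 -m pendant '[0,-2,0,0,0,0,0,-2,0,0,0,0]'; python3 go.py 1 0 141 .138 .08
```

```text
time: 10.7
position: [0.609, 0.1047, 0.1065]
tcp_rot: [-3.138, -0.136, -0.011]
contact_force: [6.5, -6.5, 4.9]
finger_gap: 0.0155
grasp_force: 25.0
time: 10.95
position: [0.609, 0.1046, 0.1065]
tcp_rot: [3.137, 0.136, 0.01]
contact_force: [6.5, -11.1, 4.6]
finger_gap: 0.016
grasp_force: 25.0
[0.6089 0.1038]
row [-0.2  0.8  3. ] [ 0.002 -0.006  0.007] t 10.9 yaw 0.087 F [  6.5 -11.1   4.6]
```

```bash
python3 -m pendant '[0,0,0,0,0,0,0,0,0,0,0,0]' 44; python3 -m pendant '[0,0,-50,0,0,0,0,0,-110,0,0,0,0,0,-170,0,0,0]'; python3 go.py 1 0 -40 .32 1.651
```

```text
time: 11.2
position: [0.6071, 0.1059, 0.1055]
tcp_rot: [-3.138, -0.136, -0.003]
contact_force: [-0.5, -0.4, -0.5]
finger_gap: 0.0305
grasp_force: 0.0
time: 11.58
position: [0.6065, 0.1056, 0.2774]
tcp_rot: [-3.138, -0.136, -0.004]
contact_force: [0.2, -0.7, -0.4]
finger_gap: 0.0439
grasp_force: 0.0
[ 0.6234 -0.0766]
row [  1.1 183.   -8.2] [ 1.000e-03 -2.000e-03 -1.565e+00] t 11.6 yaw 0.086 F [ 0.2 -0.7 -0.4]
```

```bash
python3 -m pendant '[0,30,-8,0,0,-0.18,0,60,-8,0,0,-0.36,0,90,-8,0,0,-0.54,0,120,-8,0,0,-0.72,0,145,-8,0,0,-0.9,0,165,-8,0,0,-1.08,1,180,-8,0,0,-1.26,1,183,-8,0,0,-1.43]'; python3 -m pendant '[0,0,0,0,0,-0.14,0,0,0,0,0,-0.14]'; python3 - <<'E'
from h import *
np.set_printoptions(precision=4,suppress=True)
a=grab('wrist');b=grab('scene')
cv2.imwrite('pics/v4.png',np.hstack([cv2.resize(a['color'],(480,300)),cv2.resize(b['color'][120:345,150:390],(320,300))])[:,:,::-1])
for n,f in(('w',a),('s',b)):
  for c,A,q in blobs(f,'blue')+blobs(f,'red'):
    t=q[(q[:,2]>.06)&(q[:,2]<.09)]
    if len(t)>20: z=np.percentile(t[:,2],90);t=t[t[:,2]>z-.006];cc=(t.min(0)+t.max(0))/2;print(n,c.round(0),len(t),'top',round(z,4),np.median(t,0),'mid',cc[:2],inch(cc).round(1))
E
python3 go.py 1 0 -40 .32 1.651
```

```text
time: 12.58
position: [0.6237, -0.0774, 0.2833]
tcp_rot: [2.275, 2.165, 0.004]
contact_force: [-0.4, 0.0, -0.5]
finger_gap: 0.0443
grasp_force: 0.0
time: 12.82
position: [0.6237, -0.0767, 0.2836]
tcp_rot: [2.125, 2.312, 0.004]
contact_force: [0.5, -0.0, -0.1]
finger_gap: 0.044
grasp_force: 0.0
w [320. 123.] 247 top 0.0785 [ 0.617  -0.0042  0.0774] mid [ 0.6173 -0.0045] [-0.3 32.3]
w [320. 168.] 234 top 0.0783 [ 0.6231 -0.0646  0.0774] mid [ 0.6231 -0.0649] [  0.7 -28.4]
w [302. 303.] 29 top 0.0677 [ 0.6122 -0.2917  0.0651] mid [ 0.6116 -0.2926] [ -29.  -254.4]
s [211. 219.] 61 top 0.074 [ 0.462  -0.2049  0.0725] mid [ 0.4613 -0.2052] [-171.9 -155.2]
s [316. 229.] 71 top 0.0794 [ 0.6188 -0.0049  0.0777] mid [ 0.6192 -0.0039] [ 1.6 32.8]
s [294. 241.] 72 top 0.0793 [ 0.6267 -0.0656  0.0772] mid [ 0.6252 -0.0659] [  2.7 -29.5]
s [225. 244.] 78 top 0.0741 [ 0.5501 -0.2062  0.0722] mid [ 0.5484 -0.2062] [ -85.1 -163.2]
s [188. 255.] 82 top 0.0746 [ 0.5386 -0.2922  0.0726] mid [ 0.5375 -0.2918] [-102.8 -247.6]
s [232. 267.] 92 top 0.0745 [ 0.6212 -0.2191  0.0728] mid [ 0.6203 -0.2196] [ -14.5 -182.3]
s [195. 281.] 89 top 0.0752 [ 0.615  -0.3039  0.0728] mid [ 0.6141 -0.3031] [ -27.3 -265. ]
s [177. 233.] 65 top 0.0745 [ 0.4694 -0.2912  0.0721] mid [ 0.4667 -0.2912] [-173.3 -241.4]
[ 0.6234 -0.0766]
row [ 0.3 -0.4 -1.8] [ 0.003 -0.001  0.002] t 12.9 yaw 1.653 F [ 0.1 -0.  -0.3]
```

View pics/v4.png

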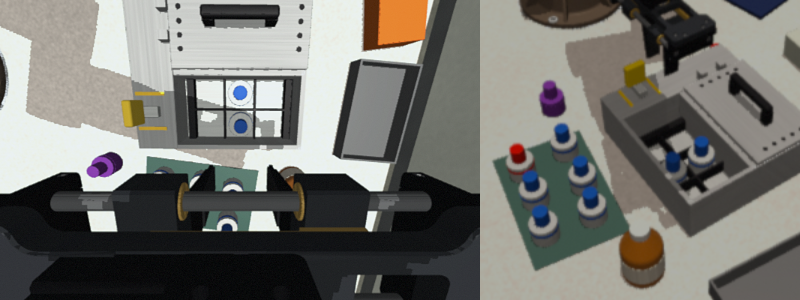

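The wrist view shows cells 3 and 4 (the x = 0 pair, at about (240,92) and (240,124)) loaded, and the other four empty. The lid is open and all five spares are still on the mat. I'll refine the chamber frame from the cell floors.

```bash
sed -i 's/C0=np.array(.*;YAW/C0=np.array([.6205,-.0355]);YAW/' h.py; python3 - <<'E'
from h import *
np.set_printoptions(precision=1,suppress=True)
f=grab('wrist');P=pts(f);W=np.concatenate([inch(P),P[...,2:]*1000],-1);ok=f['z_map']>0
h=W[...,2]
k=ok&(abs(W[...,0])<125)&(abs(W[...,1])<80)
for nm,lo,hi in(('floor',2,14),('div',20,32),('rim',86,97)):
    q=W[k&(h>lo)&(h<hi)];print(nm,len(q),np.median(q[:,2]))
    if nm=='div':
        for ax in(0,1):
            H,e=np.histogram(q[:,ax],bins=np.arange(-112,113,4));print(ax,[(int(a),int(c)) for a,c in zip(e,H) if c>60])
    if nm=='floor':
        for x in(-62,62):
            for y in(-31,31):
                w=q[(abs(q[:,0]-x)<34)&(abs(q[:,1]-y)<34)];print(x,y,len(w),np.percentile(w[:,:2],[1,99],axis=0).tolist())
    if nm=='rim':
        a=q[(abs(q[:,1])<50)];print('x walls',np.histogram(a[:,0],bins=np.arange(-124,125,4)))
        b=q[(abs(q[:,0])<90)];print('y',np.percentile(b[b[:,1]<0][:,1],[2,50,98]))
E
```

```text
floor 6353 7.477631092603174
-62 -31 1373 [[-93.42208359727954, -60.97421769113457], [-29.28646580289303, 1.6865334494566808]]
-62 31 1466 [[-93.41376884490452, 1.6404021415704753], [-28.680290402659676, 58.344044219019786]]
62 -31 1256 [[32.91997838919545, -60.87831931457608], [88.64864127337034, 2.110394053360603]]
62 31 1376 [[32.88568625841331, 2.0608816075535383], [88.6735722243071, 58.82010170890642]]
div 934 26.421901513368468
0 [(-96, 128), (88, 116)]
1 [(-64, 217), (0, 113), (56, 69)]
rim 4360 91.27992971698508
x walls (array([235, 251, 109,   0,   0,   0,   0,   0,   0,   0,   0,   0,   0,
         0,   0,   0,   0,   0,   0,   0,   0,   0,   0,   0,   0,   0,
         0,   0,   0,   0,   0,   0,   0,   0,   0,   0,   0,   0,   0,
         0,   0,   0,   0,   0,   0,   0,   0,   0,   0,   0,   0,   0,
         0,   0,   0,   0, 164, 232, 145,   0,   0,   0]), array([-124, -120, -116, -112, -108, -104, -100,  -96,  -92,  -88,  -84,
        -80,  -76,  -72,  -68,  -64,  -60,  -56,  -52,  -48,  -44,  -40,
        -36,  -32,  -28,  -24,  -20,  -16,  -12,   -8,   -4,    0,    4,
          8,   12,   16,   20,   24,   28,   32,   36,   40,   44,   48,
         52,   56,   60,   64,   68,   72,   76,   80,   84,   88,   92,
         96,  100,  104,  108,  112,  116,  120,  124]))
y [-68.8 -64.2 -60.7]
```

```bash
sed -i 's/C0=np.array(.*;YAW/C0=np.array([.6195,-.0355]);YAW/' h.py; cat > look.py <<'E'
from h import *
np.set_printoptions(precision=4,suppress=True)
f=grab('scene')
for col in('blue','red'):
  for c,A,q in blobs(f,col):
    z=np.percentile(q[:,2],90);t=q[q[:,2]>z-.006]
    if len(t)<25 or not .05<z<.3 or c[0]>400: continue
    cc=(np.percentile(t,1,axis=0)+np.percentile(t,99,axis=0))/2;cc[0]-=.001;print(col,c.round(0),'top',round(z,4),'world',cc[:2],'chamber',inch(cc).round(1))
E
python3 look.py; python3 - <<'E'
from h import *
f=grab('scene');P=pts(f);k=(P[...,2]>.1)&(P[...,2]<.135)&(P[...,0]>.62)&(P[...,1]<-.12)&(P[...,1]>-.4)&(P[...,0]<.9);q=P[k];print('bottle',np.percentile(q,[5,50,95],axis=0))
E
python3 go.py 0 .4605 -.2052 .14 1.651
```

```text
blue [211. 219.] top 0.0741 world [ 0.4609 -0.2052] chamber [-171.7 -156.5]
blue [316. 229.] top 0.0789 world [ 0.6168 -0.0045] chamber [-0.2 31.1]
blue [294. 241.] top 0.0792 world [ 0.6242 -0.0662] chamber [  2.3 -31. ]
blue [225. 244.] top 0.074 world [ 0.5481 -0.2061] chamber [ -84.8 -164.4]
blue [188. 255.] top 0.0749 world [ 0.5374 -0.2924] chamber [-102.4 -249.5]
blue [232. 267.] top 0.0736 world [ 0.6187 -0.219 ] chamber [ -15.4 -182.8]
blue [195. 281.] top 0.0741 world [ 0.6126 -0.3033] chamber [ -28.3 -266.4]
red [177. 233.] top 0.0745 world [ 0.4668 -0.2908] chamber [-172.6 -242.3]
bottle [[ 0.74066264 -0.20509069  0.1010144 ]
 [ 0.75755162 -0.19265482  0.1190028 ]
 [ 0.76773564 -0.17883125  0.1222366 ]]
row [-114.1 -174.2  177.7] [ 0.004 -0.     0.003] t 13.1 yaw 1.654 F [ 1.1 -0.3 -0.9]
```

```bash
python3 -m pendant '[-40,-60,0,0,0,0,-80,-120,60,0,0,0,-110,-165,100,0,0,0,-114,-174,160,0,0,0,-114,-174,200,0,0,0,-114,-174,230,0,0,0,-114,-174,245,0,0,0,-114,-174,252,0,0,0]' 44 20; python3 go.py 0 .4605 -.2052 .065 1.651
```

```text
time: 14.08
position: [0.4618, -0.2056, 0.0313]
tcp_rot: [2.123, 2.312, 0.005]
contact_force: [-0.1, -0.2, 0.2]
finger_gap: 0.0443
grasp_force: 0.0
row [ 0.5 -1.2  0.8] [ 0.004 -0.     0.005] t 14.1 yaw 1.656 F [-0.1 -0.2  0.2]
```

```bash
python3 tips.py; python3 - <<'E'
from h import *
f=grab('scene');cv2.imwrite('pics/s5.png',cv2.resize(f['color'][130:330,130:330][:,:,::-1],None,fx=2.5,fy=2.5))
E
```

```text
tcp [ 0.4618 -0.2056  0.0313] gap 0.0442829126802684 [-0.1 -0.2  0.2]
scene 270 min z rel tcp [-32.6594 -31.9046 -31.4462 -29.6034]
 tip xy rel tcp [[-41.5, -21.7], [18.4, -15.6], [37.3, 17.0]]
side 32 min z rel tcp [24.969  25.0966 25.3516 32.5401]
 tip xy rel tcp [[-28.8, 10.5], [-25.9, 11.8], [16.5, 17.2]]
```

View pics/s5.png

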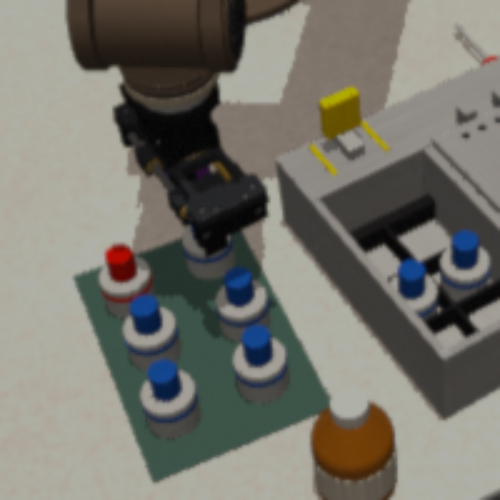

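The crop shows the gripper straddling the nearest pot's knob at (208,240), with its tips just above the pot body. Now grip and lift.

```bash
python3 -m pendant '[0,0,0,0,0,0,0,0,0,0,0,0,0,0,0,0,0,0,0,0,0,0,0,0]' 15 30; python3 -m pendant '[0,0,-15,0,0,0,0,0,-60,0,0,0,0,0,-120,0,0,0,0,0,-135,0,0,0]'; python3 go.py 1 -62 -31 .2 1.651; python3 go.py 1 -62 -31 .071 1.651; python3 look.py
```

```text
time: 14.72
position: [0.4614, -0.2057, 0.0316]
tcp_rot: [2.123, 2.312, 0.005]
contact_force: [-1.7, -0.6, 3.1]
finger_gap: 0.0257
grasp_force: 30.0
time: 15.22
position: [0.4617, -0.2061, 0.1703]
tcp_rot: [2.119, 2.308, 0.007]
contact_force: [0.5, 0.2, -2.4]
finger_gap: 0.0256
grasp_force: 30.0
[ 0.5602 -0.0714]
row [125.9 109.6   5.3] [0.009 0.003 0.005] t 15.2 yaw 1.656 F [ 0.5  0.2 -2.4]
[ 0.5602 -0.0714]
row [126.3 108.5 134.3] [0.009 0.003 0.005] t 15.2 yaw 1.656 F [ 0.5  0.2 -2.4]
blue [316. 229.] top 0.0798 world [ 0.6175 -0.0044] chamber [ 0.5 31.2]
blue [294. 241.] top 0.0786 world [ 0.6233 -0.0646] chamber [  1.5 -29.4]
blue [225. 244.] top 0.074 world [ 0.5482 -0.2059] chamber [ -84.7 -164.2]
blue [188. 255.] top 0.0744 world [ 0.5372 -0.292 ] chamber [-102.6 -249.1]
blue [232. 267.] top 0.0742 world [ 0.6188 -0.2195] chamber [ -15.4 -183.3]
blue [195. 281.] top 0.0741 world [ 0.6127 -0.3031] chamber [ -28.2 -266.2]
red [177. 233.] top 0.0745 world [ 0.4675 -0.2903] chamber [-171.8 -241.9]
```

```bash
python3 -m pendant '[40,35,0,0,0,0,80,70,0,0,0,0,115,100,0,0,0,0,126,109,5,0.009,0.003,0.005,126,109,5,0.009,0.003,0.005,126,109,5,0.009,0.003,0.005]'; python3 go.py 1 -62 -31 .071 1.651
```

```text
time: 16.02
position: [0.5579, -0.0717, 0.1613]
tcp_rot: [-2.127, -2.303, 0.003]
contact_force: [0.6, -0.4, -1.1]
finger_gap: 0.0258
grasp_force: 30.0
[ 0.5602 -0.0714]
row [ -0.2   3.1 124.8] [-0.006 -0.003 -0.001] t 16.0 yaw 1.65 F [ 0.6 -0.4 -1.1]
```

```bash
python3 -m pendant '[0,2,40,0,0,0,0,2,75,0,0,0,0,2,100,0,0,0,0,2,115,0,0,0,0,2,120,0,0,0,0,2,120,0,0,0]'; python3 go.py 1 -62 -31 .071 1.651; python3 look.py | head -2
```

```text
time: 16.77
position: [0.5602, -0.0707, 0.0422]
tcp_rot: [-2.128, -2.304, 0.002]
contact_force: [0.6, -0.1, -1.5]
finger_gap: 0.0255
grasp_force: 30.0
[ 0.5602 -0.0714]
row [-0.6 -0.   5.7] [-0.005 -0.003 -0.001] t 16.8 yaw 1.65 F [ 0.6 -0.1 -1.5]
blue [316. 229.] top 0.0793 world [ 0.6172 -0.0046] chamber [ 0.2 31. ]
blue [294. 240.] top 0.079 world [ 0.6234 -0.0661] chamber [  1.5 -30.8]
```

Going freely into the cell. Lower the last few mm, release and rise.

```bash
python3 -m pendant '[0,0,3,0,0,0,0,0,5,0,0,0,0,0,5,0,0,0]';  python3 -m pendant '[0,0,0,0,0,0,0,0,0,0,0,0,0,0,0,0,0,0]' 44; python3 -m pendant '[0,0,-25,0,0,0,0,0,-80,0,0,0,0,0,-130,0,0,0,0,0,-130,0,0,0]'; python3 look.py; python3 go.py 0 .5485 -.206 .14 1.651
```

```text
time: 17.2
position: [0.5601, -0.0703, 0.0368]
tcp_rot: [-2.127, -2.304, 0.002]
contact_force: [-0.3, 0.1, -2.0]
finger_gap: 0.0253
grasp_force: 30.0
time: 17.58
position: [0.5601, -0.0704, 0.0368]
tcp_rot: [-2.127, -2.304, 0.002]
contact_force: [-1.0, 0.4, 0.0]
finger_gap: 0.0431
grasp_force: 0.0
time: 18.08
position: [0.5622, -0.071, 0.1703]
tcp_rot: [2.131, 2.308, 0.003]
contact_force: [0.4, 0.8, -1.7]
finger_gap: 0.0437
grasp_force: 0.0
blue [280. 224.] top 0.0789 world [ 0.5607 -0.07  ] chamber [-61.4 -29.7]
blue [316. 229.] top 0.079 world [ 0.6187 -0.0046] chamber [ 1.7 30.8]
blue [294. 241.] top 0.0795 world [ 0.6234 -0.0659] chamber [  1.5 -30.6]
blue [225. 244.] top 0.0747 world [ 0.5491 -0.206 ] chamber [ -83.8 -164.3]
blue [188. 255.] top 0.0742 world [ 0.5369 -0.292 ] chamber [-102.8 -249.1]
blue [232. 267.] top 0.0743 world [ 0.6195 -0.2191] chamber [ -14.7 -183. ]
blue [195. 281.] top 0.0745 world [ 0.6124 -0.3032] chamber [ -28.5 -266.3]
red [177. 233.] top 0.074 world [ 0.467  -0.2902] chamber [-172.4 -241.7]
row [-133.9  -23.3   62.4] [-0.002 -0.002 -0.   ] t 18.1 yaw 1.651 F [ 0.   0.3 -1.1]
```

```bash
python3 -m pendant '[-50,-9,0,0,0,0,-100,-18,0,0,0,0,-134,-23,40,0,0,0,-134,-23,90,0,0,0,-134,-23,120,0,0,0,-134,-23,132,0,0,0,-134,-23,137,0,0,0,-134,-23,137,0,0,0]' 44 30; python3 go.py 0 .5485 -.206 .065 1.651; python3 -m pendant '[0,0,0,0,0,0,0,0,0,0,0,0,0,0,0,0,0,0,0,0,0,0,0,0]' 15 30; python3 -m pendant '[0,0,-15,0,0,0,0,0,-60,0,0,0,0,0,-120,0,0,0,0,0,-135,0,0,0]'; python3 go.py 1 -62 31 .2 1.651; python3 look.py
```

```text
time: 19.12
position: [0.548, -0.2057, 0.0299]
tcp_rot: [-2.127, -2.305, 0.002]
contact_force: [0.6, 0.1, 1.1]
finger_gap: 0.044
grasp_force: 0.0
row [-0.3  0.4 -0.6] [-0.004 -0.003  0.   ] t 19.1 yaw 1.651 F [0.6 0.1 1.1]
time: 19.62
position: [0.5479, -0.2059, 0.03]
tcp_rot: [-2.127, -2.305, 0.002]
contact_force: [-1.5, 0.1, 5.6]
finger_gap: 0.0254
grasp_force: 30.0
time: 20.12
position: [0.5496, -0.2066, 0.1687]
tcp_rot: [-2.131, -2.309, -0.0]
contact_force: [-0.6, -0.9, -1.8]
finger_gap: 0.0254
grasp_force: 29.9
[ 0.5552 -0.0096]
row [196.   21.4   3.2] [ 0. -0. -0.] t 20.1 yaw 1.651 F [-0.6 -0.9 -1.8]
blue [280. 223.] top 0.0795 world [ 0.5608 -0.0697] chamber [-61.3 -29.4]
blue [316. 229.] top 0.0795 world [ 0.6184 -0.0041] chamber [ 1.4 31.3]
blue [294. 240.] top 0.0795 world [ 0.6235 -0.0659] chamber [  1.6 -30.6]
blue [187. 255.] top 0.0741 world [ 0.5375 -0.2922] chamber [-102.2 -249.3]
blue [232. 267.] top 0.0744 world [ 0.6188 -0.2188] chamber [ -15.4 -182.6]
blue [195. 281.] top 0.0741 world [ 0.6131 -0.3033] chamber [ -27.8 -266.5]
red [177. 233.] top 0.0745 world [ 0.4664 -0.2906] chamber [-173.  -242.1]
```

```bash
python3 -m pendant '[60,6,0,0,0,0,120,12,0,0,0,0,165,18,0,0,0,0,190,21,0,0,0,0,196,21,0,0,0,0,196,21,0,0,0,0]'; python3 go.py 1 -62 31 .071 1.651
```

```text
time: 20.92
position: [0.5534, -0.0092, 0.1642]
tcp_rot: [-2.126, -2.304, 0.004]
contact_force: [0.5, 0.1, -1.1]
finger_gap: 0.0256
grasp_force: 29.9
[ 0.5552 -0.0096]
row [ -0.9   2.6 127.7] [-0.006 -0.003  0.   ] t 20.9 yaw 1.651 F [ 0.5  0.1 -1.1]
```

```bash
python3 -m pendant '[-1,2,40,0,0,0,-1,2,75,0,0,0,-1,2,100,0,0,0,-1,2,115,0,0,0,-1,2,123,0,0,0,-1,2,127,0,0,0,-1,2,127,0,0,0]'; python3 go.py 1 -62 31 .071 1.651;  python3 -m pendant '[0,0,0,0,0,0,0,0,0,0,0,0,0,0,0,0,0,0]' 44; python3 -m pendant '[0,0,-25,0,0,0,0,0,-80,0,0,0,0,0,-130,0,0,0,0,0,-130,0,0,0]'; python3 look.py; python3 go.py 0 .619 -.219 .14 1.651
```

```text
time: 21.8
position: [0.5554, -0.0096, 0.0383]
tcp_rot: [-2.127, -2.305, 0.002]
contact_force: [1.1, 1.0, -1.7]
finger_gap: 0.0256
grasp_force: 29.9
[ 0.5552 -0.0096]
row [ 0.1 -0.1  1.8] [-0.004 -0.003 -0.   ] t 21.8 yaw 1.651 F [ 1.1  1.  -1.7]
time: 22.18
position: [0.5553, -0.0095, 0.0383]
tcp_rot: [-2.127, -2.305, 0.002]
contact_force: [-0.1, -0.2, -1.1]
finger_gap: 0.0436
grasp_force: 0.0
time: 22.68
position: [0.5573, -0.0101, 0.1716]
tcp_rot: [-2.131, -2.309, -0.004]
contact_force: [-1.0, -0.1, -1.3]
finger_gap: 0.0441
grasp_force: 0.0
blue [301. 214.] top 0.0789 world [ 0.557  -0.0105] chamber [-60.3  29.9]
blue [280. 224.] top 0.0791 world [ 0.5606 -0.0711] chamber [-61.6 -30.8]
blue [316. 229.] top 0.0796 world [ 0.6177 -0.0047] chamber [ 0.7 30.9]
blue [294. 240.] top 0.0788 world [ 0.6232 -0.0651] chamber [  1.3 -29.7]
blue [188. 255.] top 0.0741 world [ 0.5371 -0.2921] chamber [-102.6 -249.2]
blue [232. 267.] top 0.0743 world [ 0.6194 -0.219 ] chamber [ -14.8 -182.9]
blue [195. 281.] top 0.0746 world [ 0.6132 -0.3034] chamber [ -27.7 -266.5]
red [177. 233.] top 0.0741 world [ 0.4668 -0.2906] chamber [-172.6 -242.1]
row [-213.6   45.9   63.2] [-0.002 -0.003 -0.   ] t 22.7 yaw 1.651 F [ 0.4 -0.  -0.7]
```

```bash
python3 -m pendant '[-60,12,0,0,0,0,-115,24,0,0,0,0,-170,36,0,0,0,0,-205,44,20,0,0,0,-214,46,65,0,0,0,-214,46,110,0,0,0,-214,46,130,0,0,0,-214,46,138,0,0,0]' 44 30; python3 go.py 0 .619 -.219 .065 1.651; python3 -m pendant '[0,0,0,0,0,0,0,0,0,0,0,0,0,0,0,0,0,0,0,0,0,0,0,0]' 15 30; python3 -m pendant '[0,0,-15,0,0,0,0,0,-60,0,0,0,0,0,-120,0,0,0,0,0,-135,0,0,0]'; python3 go.py 1 62 -31 .2 1.651; python3 look.py
```

```text
time: 23.72
position: [0.6177, -0.2188, 0.0277]
tcp_rot: [-2.125, -2.303, 0.003]
contact_force: [-0.8, 0.1, 9.5]
finger_gap: 0.0443
grasp_force: 5.0
row [-0.3  1.3 -2.8] [-0.007 -0.004  0.   ] t 23.7 yaw 1.651 F [-0.8  0.1  9.5]
time: 24.22
position: [0.6185, -0.2193, 0.0301]
tcp_rot: [-2.128, -2.305, 0.002]
contact_force: [-0.8, 0.7, 5.9]
finger_gap: 0.0255
grasp_force: 30.0
time: 24.72
position: [0.6199, -0.22, 0.1688]
tcp_rot: [2.131, 2.308, 0.001]
contact_force: [-0.3, -0.7, -1.7]
finger_gap: 0.0251
grasp_force: 30.0
[ 0.6838 -0.0614]
row [153.   76.3   3.4] [ 0. -0. -0.] t 24.7 yaw 1.651 F [-0.3 -0.7 -1.7]
blue [300. 213.] top 0.0796 world [ 0.5552 -0.0111] chamber [-62.2  29.5]
blue [280. 224.] top 0.0789 world [ 0.5613 -0.0696] chamber [-60.7 -29.3]
blue [316. 229.] top 0.0787 world [ 0.6181 -0.0041] chamber [ 1.1 31.4]
blue [294. 240.] top 0.0797 world [ 0.624  -0.0664] chamber [  2.1 -31.2]
blue [188. 255.] top 0.0742 world [ 0.537  -0.2922] chamber [-102.8 -249.3]
blue [195. 281.] top 0.0746 world [ 0.6131 -0.303 ] chamber [ -27.8 -266.1]
red [177. 234.] top 0.0744 world [ 0.4675 -0.2905] chamber [-171.9 -242. ]
```

```bash
python3 -m pendant '[50,24,0,0,0,0,100,48,0,0,0,0,140,70,0,0,0,0,153,76,0,0,0,0,153,76,0,0,0,0,153,76,0,0,0,0]'; python3 go.py 1 62 -31 .071 1.651
```

```text
time: 25.52
position: [0.6817, -0.0622, 0.1636]
tcp_rot: [-2.128, -2.303, 0.004]
contact_force: [0.6, 0.4, -0.5]
finger_gap: 0.0255
grasp_force: 30.0
[ 0.6838 -0.0614]
row [  0.2   2.9 127.1] [-0.006 -0.003 -0.001] t 25.5 yaw 1.65 F [ 0.6  0.4 -0.5]
```

```bash
python3 -m pendant '[0,2,40,0,0,0,0,2,75,0,0,0,0,2,100,0,0,0,0,2,115,0,0,0,0,2,123,0,0,0,0,2,127,0,0,0,0,2,127,0,0,0]'; python3 go.py 1 62 -31 .071 1.651;  python3 -m pendant '[0,0,0,0,0,0,0,0,0,0,0,0,0,0,0,0,0,0]' 44; python3 -m pendant '[0,0,-25,0,0,0,0,0,-80,0,0,0,0,0,-130,0,0,0,0,0,-130,0,0,0]'; python3 look.py; python3 go.py 0 .613 -.303 .14 1.651
```

```text
time: 26.4
position: [0.6838, -0.0606, 0.0376]
tcp_rot: [-2.127, -2.305, 0.002]
contact_force: [-0.3, 0.9, -1.5]
finger_gap: 0.0255
grasp_force: 30.0
[ 0.6838 -0.0614]
row [-0.8 -0.1  1.1] [-0.004 -0.003 -0.   ] t 26.4 yaw 1.651 F [-0.3  0.9 -1.5]
time: 26.78
position: [0.6837, -0.0604, 0.0375]
tcp_rot: [-2.127, -2.305, 0.002]
contact_force: [-1.3, 0.0, -0.5]
finger_gap: 0.0435
grasp_force: 0.0
time: 27.28
position: [0.6859, -0.061, 0.1717]
tcp_rot: [2.13, 2.308, 0.004]
contact_force: [-0.6, 0.2, -1.0]
finger_gap: 0.0439
grasp_force: 0.0
blue [280. 224.] top 0.079 world [ 0.5615 -0.0705] chamber [-60.6 -30.2]
blue [294. 241.] top 0.0794 world [ 0.6245 -0.0655] chamber [  2.6 -30.4]
blue [188. 255.] top 0.0742 world [ 0.5363 -0.2922] chamber [-103.4 -249.2]
blue [309. 257.] top 0.0794 world [ 0.6844 -0.0603] chamber [ 62.7 -30. ]
blue [195. 281.] top 0.074 world [ 0.6131 -0.3029] chamber [ -27.8 -266.1]
red [177. 234.] top 0.0741 world [ 0.466  -0.2906] chamber [-173.4 -242.1]
row [-235.8  -90.8   63.1] [-0.002 -0.002 -0.   ] t 27.3 yaw 1.651 F [ 0.8  1.1 -0.5]
```

```bash
python3 -m pendant '[-55,-22,0,0,0,0,-110,-43,0,0,0,0,-165,-64,0,0,0,0,-215,-84,0,0,0,0,-236,-91,40,0,0,0,-236,-91,85,0,0,0,-236,-91,115,0,0,0,-236,-91,125,0,0,0]' 44 30; python3 -m pendant '[0,0,11,0,0,0,0,0,11,0,0,0]'; python3 go.py 0 .613 -.303 .065 1.651; python3 -m pendant '[0,0,0,0,0,0,0,0,0,0,0,0,0,0,0,0,0,0,0,0,0,0,0,0]' 15 30; python3 -m pendant '[0,0,-15,0,0,0,0,0,-60,0,0,0,0,0,-120,0,0,0,0,0,-135,0,0,0]'; python3 go.py 1 62 31 .2 1.651; python3 look.py
```

```text
time: 28.32
position: [0.6104, -0.3023, 0.0387]
tcp_rot: [-2.124, -2.301, 0.004]
contact_force: [-0.5, -0.2, 1.0]
finger_gap: 0.0442
grasp_force: 0.0
time: 28.58
position: [0.6117, -0.3028, 0.0307]
tcp_rot: [-2.127, -2.304, 0.002]
contact_force: [-0.1, 0.3, 0.2]
finger_gap: 0.0439
grasp_force: 0.0
row [-0.3  1.3  0.2] [-0.005 -0.003 -0.   ] t 28.6 yaw 1.651 F [-0.1  0.3  0.2]
time: 29.08
position: [0.612, -0.3031, 0.0316]
tcp_rot: [-2.128, -2.305, 0.002]
contact_force: [-1.9, 0.4, 5.8]
finger_gap: 0.0257
grasp_force: 30.0
time: 29.58
position: [0.6136, -0.3039, 0.1707]
tcp_rot: [2.13, 2.308, -0.0]
contact_force: [-0.6, -0.3, -1.5]
finger_gap: 0.0256
grasp_force: 30.0
[6.788e-01 4.000e-04]
row [298.1  89.4   5. ] [ 0.     0.001 -0.   ] t 29.6 yaw 1.651 F [-0.6 -0.3 -1.5]
blue [300. 213.] top 0.0794 world [ 0.5564 -0.0108] chamber [-61.   29.7]
blue [280. 223.] top 0.0792 world [ 0.5615 -0.0693] chamber [-60.6 -29. ]
blue [316. 229.] top 0.0794 world [ 0.6184 -0.0042] chamber [ 1.4 31.3]
blue [294. 240.] top 0.0788 world [ 0.6231 -0.0656] chamber [  1.1 -30.2]
blue [309. 257.] top 0.079 world [ 0.6834 -0.0606] chamber [ 61.7 -30.2]
```

```bash
python3 -m pendant '[55,17,0,0,0,0,110,34,0,0,0,0,165,50,0,0,0,0,220,66,0,0,0,0,270,82,0,0,0,0,298,89,0,0,0,0,298,89,0,0,0,0,298,89,0,0,0,0]'; python3 go.py 1 62 31 .071 1.651; python3 look.py
```

```text
time: 30.62
position: [0.6768, 0.0003, 0.1653]
tcp_rot: [-2.126, -2.303, 0.004]
contact_force: [-0.2, -0.5, -2.1]
finger_gap: 0.0253
grasp_force: 30.0
[6.788e-01 4.000e-04]
row [ -0.5   2.9 128.8] [-0.007 -0.003 -0.   ] t 30.6 yaw 1.651 F [-0.2 -0.5 -2.1]
blue [329. 207.] top 0.2068 world [ 0.677  -0.0062] chamber [59.6 24.6]
blue [301. 214.] top 0.0789 world [ 0.5564 -0.0108] chamber [-60.9  29.7]
blue [280. 224.] top 0.0793 world [ 0.5603 -0.0697] chamber [-61.8 -29.3]
blue [316. 229.] top 0.0788 world [ 0.62   -0.0051] chamber [ 2.9 30.2]
blue [294. 241.] top 0.0785 world [ 0.6231 -0.0656] chamber [  1.2 -30.3]
blue [188. 255.] top 0.0743 world [ 0.5374 -0.2922] chamber [-102.4 -249.3]
blue [309. 257.] top 0.0793 world [ 0.6837 -0.0605] chamber [ 62.  -30.1]
red [177. 234.] top 0.0745 world [ 0.4666 -0.2908] chamber [-172.8 -242.3]
```

```bash
python3 -m pendant '[0,2,40,0,0,0,0,2,75,0,0,0,0,2,100,0,0,0,0,2,115,0,0,0,0,2,123,0,0,0,0,2,127,0,0,0,0,2,128,0,0,0]'; python3 go.py 1 62 31 .071 1.651;  python3 -m pendant '[0,0,0,0,0,0,0,0,0,0,0,0,0,0,0,0,0,0]' 44; python3 -m pendant '[0,0,-25,0,0,0,0,0,-80,0,0,0,0,0,-140,0,0,0,0,0,-170,0,0,0,0,0,-170,0,0,0]' 50; python3 go.py 1 0 140.5 .245 .08; python3 look.py; python3 - <<'E'
from h import *
f=grab('wrist');g=grab('scene')
cv2.imwrite('pics/v6.png',np.hstack([cv2.resize(f['color'],(480,300)),cv2.resize(g['color'][120:345,150:390],(320,300))])[:,:,::-1])
E
```

```text
time: 31.55
position: [0.6789, 0.0013, 0.0388]
tcp_rot: [-2.127, -2.305, 0.002]
contact_force: [0.4, 0.2, -2.0]
finger_gap: 0.0253
grasp_force: 30.0
[6.788e-01 4.000e-04]
row [-0.9 -0.2  2.3] [-0.004 -0.003 -0.   ] t 31.6 yaw 1.651 F [ 0.4  0.2 -2. ]
time: 31.92
position: [0.6789, 0.0014, 0.0387]
tcp_rot: [-2.127, -2.305, 0.002]
contact_force: [0.7, -0.2, -0.1]
finger_gap: 0.0436
grasp_force: 0.0
time: 32.55
position: [0.6804, 0.0009, 0.2112]
tcp_rot: [-2.129, -2.307, -0.002]
contact_force: [-0.1, -0.7, -0.1]
finger_gap: 0.0504
grasp_force: 0.0
[0.6083 0.1046]
row [109.1 -63.6   1. ] [-0.002 -0.002  1.571] t 32.5 yaw 1.651 F [-0.1 -0.7 -0.1]
blue [301. 214.] top 0.0791 world [ 0.5563 -0.0109] chamber [-61.1  29.6]
blue [280. 224.] top 0.0785 world [ 0.5608 -0.0701] chamber [-61.2 -29.8]
blue [316. 229.] top 0.0786 world [ 0.6185 -0.0052] chamber [ 1.5 30.3]
blue [294. 241.] top 0.079 world [ 0.6236 -0.0655] chamber [  1.7 -30.2]
blue [331. 246.] top 0.0791 world [0.6796 0.0001] chamber [62.8 30.7]
blue [188. 255.] top 0.0742 world [ 0.5368 -0.2925] chamber [-103.  -249.5]
blue [309. 257.] top 0.079 world [ 0.6839 -0.0602] chamber [ 62.2 -29.7]
red [177. 234.] top 0.0739 world [ 0.4667 -0.2905] chamber [-172.7 -242. ]
```

View pics/v6.png

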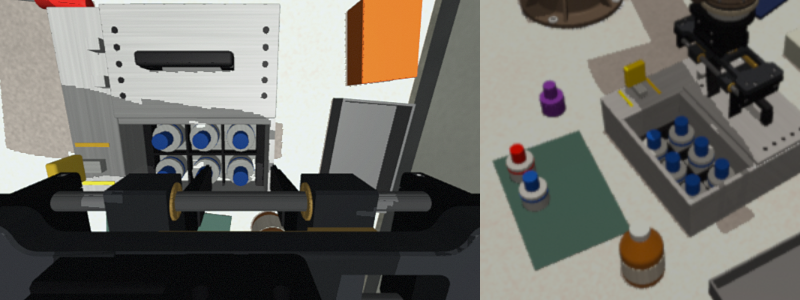

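All six cells show upright pots with knob tops at 0.079 m, and one surplus spare stays on the mat beside the red reject. Next comes the lid handle.

```bash
python3 -m pendant '[20,-12,0,0,0,0.18,40,-24,0,0,0,0.36,60,-36,0,0,0,0.54,80,-48,0,0,0,0.72,95,-56,0,0,0,0.9,105,-62,0,0,0,1.08,109,-64,0,0,0,1.26,109,-64,0,0,0,1.43]' 50;  python3 -m pendant '[0,0,0,0,0,0.14,0,0,0,0,0,0.14]'; python3 go.py 1 0 140.5 .138 .08
```

```text
time: 33.7
position: [0.6063, 0.1048, 0.2074]
tcp_rot: [-3.12, -0.338, 0.012]
contact_force: [0.6, 0.1, 0.7]
finger_gap: 0.0501
grasp_force: 0.0
time: 33.95
position: [0.6066, 0.1044, 0.2076]
tcp_rot: [-3.136, -0.128, 0.012]
contact_force: [0.3, -0.5, 0.7]
finger_gap: 0.0498
grasp_force: 0.0
[0.6083 0.1046]
row [  2.4   0.3 104.1] [-0.003  0.007  0.002] t 34.0 yaw 0.082 F [ 0.3 -0.5  0.7]
```

```bash
python3 -m pendant '[2,0,40,0,0.007,0,2,0,80,0,0.007,0,2,0,100,0,0.007,0,2,0,104,0,0.007,0,2,0,104,0,0.007,0]' 50; python3 -m pendant '[0,0,0,0,0,0,0,0,0,0,0,0,0,0,0,0,0,0,0,0,0,0,0,0]' 8 25; python3 go.py 1 0 0.5 .138 .08
```

```text
time: 34.58
position: [0.6086, 0.1049, 0.1051]
tcp_rot: [-3.136, -0.129, -0.003]
contact_force: [0.2, -0.8, 0.3]
finger_gap: 0.0499
grasp_force: 0.0
time: 35.08
position: [0.6086, 0.1047, 0.1052]
tcp_rot: [-3.136, -0.127, -0.003]
contact_force: [-0.3, -9.2, 1.9]
finger_gap: 0.0158
grasp_force: 25.0
[ 0.6195 -0.035 ]
row [ -0.4 140.1   1.3] [-0.003 -0.002  0.001] t 35.1 yaw 0.081 F [-0.3 -9.2  1.9]
```

```bash
python3 -m pendant '[0,20,0,0,0,0,0,40,0,0,0,0,0,60,0,0,0,0,0,80,0,0,0,0,0,100,0,0,0,0,0,120,0,0,0,0,0,133,0,0,0,0,0,140,0,0,0,0]'; python3 -m pendant '[0,1,0,0,0,0,0,1,0,0,0,0]'; python3 go.py 1 0 0.5 .138 .08
```

```text
time: 36.08
position: [0.6196, -0.0351, 0.1051]
tcp_rot: [-3.133, -0.123, -0.003]
contact_force: [-0.3, 41.1, 11.6]
finger_gap: 0.0157
grasp_force: 25.0
time: 36.33
position: [0.6196, -0.0349, 0.1052]
tcp_rot: [-3.133, -0.125, -0.003]
contact_force: [-1.8, 14.3, 9.5]
finger_gap: 0.0157
grasp_force: 25.0
[ 0.6195 -0.035 ]
row [-0.2  0.1  1.7] [-0.006 -0.002 -0.   ] t 36.3 yaw 0.08 F [-1.8 14.3  9.5]
```

```bash
python3 -m pendant '[0,0,0,0,0,0,0,0,0,0,0,0]' 44; python3 -m pendant '[0,0,-50,0,0,0,0,0,-105,0,0,0,0,0,-105,0,0,0]'; python3 go.py 0 .4510 -.051 .25 1.651; python3 - <<'E'
from h import *
f=grab('side')
for c,a,q in blobs(f,'yellow'):
    t=q[q[:,2]>.12]
    if len(t)>20: print(np.percentile(inch(t),[3,50,97],axis=0).round(1))
g=grab('scene')
for c,a,q in blobs(g,'black'):
    if abs(c[0]-305)<15 and abs(c[1]-217)<15: t=q[q[:,2]>.138];print('handle',c,inch(np.median(t,0)))
E
```

```text
time: 36.58
position: [0.6198, -0.0367, 0.1044]
tcp_rot: [-3.136, -0.126, -0.003]
contact_force: [0.6, -0.1, -0.8]
finger_gap: 0.0306
grasp_force: 0.0
time: 36.95
position: [0.6213, -0.0371, 0.2135]
tcp_rot: [-3.138, -0.126, -0.014]
contact_force: [0.3, 0.4, -1.0]
finger_gap: 0.0441
grasp_force: 0.0
row [-170.8    0.2   -3.5] [ 0.006 -0.008 -1.571] t 37.0 yaw 0.08 F [ 0.3  0.4 -1. ]
[[-173.8   -7.2]
 [-168.4   18.6]
 [-163.2   23.1]]
handle [304.57142857 217.12698413] [ 4.47070303 -3.44806881]
```

```bash
python3 -m pendant '[-20,0,0,0,0,-0.18,-45,0,0,0,0,-0.36,-70,0,0,0,0,-0.54,-95,0,0,0,0,-0.72,-120,0,0,0,0,-0.9,-145,0,-3,0,0,-1.08,-165,0,-3,0,0,-1.26,-171,0,-3,0,0,-1.43]'; python3 -m pendant '[0,0,0,0,0,-0.14,0,0,0,0,0,-0.14]';  python3 go.py 0 .4510 -.051 .137 1.651
```

```text
time: 38.05
position: [0.4476, -0.05, 0.2109]
tcp_rot: [-2.279, -2.157, -0.003]
contact_force: [-1.2, 0.5, -0.4]
finger_gap: 0.0441
grasp_force: 0.0
time: 38.3
position: [0.4487, -0.0499, 0.211]
tcp_rot: [-2.13, -2.305, -0.004]
contact_force: [-0.3, 0.2, 0.8]
finger_gap: 0.0442
grasp_force: 0.0
row [ -1.6   2.3 108.5] [-0.    -0.004 -0.001] t 38.3 yaw 1.65 F [-0.3  0.2  0.8]
```

```bash
python3 -m pendant '[-1,2,45,0,0,0,-1,2,85,0,0,0,-1,2,103,0,0,0,-1,2,108,0,0,0,-1,2,108,0,0,0]' 44 20; python3 -m pendant '[0,0,0,0,0,0,0,0,0,0,0,0,0,0,0,0,0,0,0,0,0,0,0,0]' 8 20; python3 go.py 0 .4765 -.0492 .137 1.651
```

```text
time: 38.92
position: [0.4515, -0.0503, 0.1041]
tcp_rot: [-2.131, -2.306, -0.005]
contact_force: [-0.1, -0.5, 0.3]
finger_gap: 0.044
grasp_force: 0.0
time: 39.42
position: [0.452, -0.0503, 0.1045]
tcp_rot: [2.131, 2.308, 0.007]
contact_force: [2.3, 1.1, 4.0]
finger_gap: 0.0139
grasp_force: 20.0
row [-0.8 24.5  2.1] [ 0.003 -0.003 -0.   ] t 39.4 yaw 1.651 F [2.3 1.1 4. ]
```

```bash
python3 -m pendant '[0,6,0,0,0,0,0,12,0,0,0,0,0,18,0,0,0,0,0,22,0,0,0,0,0,25,0,0,0,0,0,26,0,0,0,0,0,26,0,0,0,0]'; python3 -m pendant '[0,0,0,0,0,0,0,0,0,0,0,0]' 44;  python3 -m pendant '[0,0,-50,0,0,0,0,0,-105,0,0,0,0,0,-105,0,0,0]'; python3 - <<'E'
from h import *
for n in('side','scene'):
  f=grab(n)
  for c,a,q in blobs(f,'yellow'):
    t=q[q[:,2]>.12]
    if len(t)>20: print(n,np.percentile(inch(t),[3,50,97],axis=0).round(1))
  for c,a,q in blobs(f,'green'): print(n,'green',c.round(1),a,np.median(q,0).round(4))
  for c,a,q in blobs(f,'black'):
    if n=='scene' and abs(c[0]-305)<15 and abs(c[1]-217)<15: print('handle',c)
  P=pts(f);P=P[f['z_map']>0]
  k=(abs(P[:,2]-.06)<.004)&(P[:,0]>.38)&(P[:,0]<.6)&(P[:,1]>.25)&(P[:,1]<.48);R=cv2.minAreaRect(P[k][:,:2].astype(np.float32));print(n,k.sum(),np.median(P[k],0).round(4),R)
E
```

```text
time: 40.3
position: [0.477, -0.0483, 0.1045]
tcp_rot: [-2.129, -2.307, -0.004]
contact_force: [-4.9, -2.3, 8.3]
finger_gap: 0.0139
grasp_force: 20.0
time: 40.55
position: [0.4776, -0.0482, 0.1042]
tcp_rot: [-2.13, -2.308, -0.006]
contact_force: [-0.1, -0.0, 0.5]
finger_gap: 0.0288
grasp_force: 0.0
time: 40.92
position: [0.4788, -0.0489, 0.2125]
tcp_rot: [2.127, 2.305, 0.011]
contact_force: [0.5, 0.6, -0.1]
finger_gap: 0.0437
grasp_force: 0.0
side [[-148.9   -9.2]
 [-144.2   19.6]
 [-139.1   23.4]]
side green [325.7 284.6] 57 [0.4531 0.373  0.1651]
side 1423 [0.4752 0.3934 0.061 ] ((0.4893830120563507, 0.3699544370174408), (0.13009236752986908, 0.10164425522089005), 2.3122355937957764)
scene [[-145.2  -20.2]
 [-136.8   -3.5]
 [-133.6   16. ]]
scene green [402.5 117.1] 46 [0.4616 0.3605 0.1594]
handle [304.33253589 217.30861244]
scene 577 [0.5207 0.3429 0.0594] ((0.49175649881362915, 0.36637982726097107), (0.13329541683197021, 0.10280164331197739), 2.8833794593811035)
```

Both views show the catch back home at chamber x = -144 and the lid shut. The lever is still off, with its ball centre at about (0.453, 0.366, 0.152). The console centre is at about (0.4905, 0.368), with a yaw of about 0.045. I'll go behind the ball with the fingers closed.

```bash
python3 go.py 0 .405 .364 .25 1.616
```

```text
row [417.  -38.9  -5.2] [ 0.003 -0.003  0.035] t 41.0 yaw 1.651 F [-0.8  0.1 -0.5]
```

```bash
python3 -m pendant '[55,-5,-5,0,0,0,110,-10,-5,0,0,0,165,-15,-5,0,0,0.01,220,-20,-5,0,0,0.01,275,-26,-5,0,0,0.02,330,-32,-5,0,0,0.03,385,-37,-5,0,0,0.035,417,-39,-5,0,0,0.035]' 0 20; python3 -m pendant '[0,0,0,0,0,0,0,0,0,0,0,0]'; python3 tips.py; python3 go.py 0 .405 .364 .159 1.616;python3 - <<'E'
from h import *
for n in('side','scene'):
  f=grab(n)
  for c,a,q in blobs(f,'green'): print(n,'green',c.round(1),a,np.median(q,0).round(4))
print(tri(grab('scene'),(402.5,117.1),grab('side'),(325.7,284.6)))
E
```

```text
time: 42.02
position: [0.4038, 0.3659, 0.2136]
tcp_rot: [-2.168, -2.271, -0.001]
contact_force: [0.3, -0.3, -0.0]
finger_gap: 0.0003
grasp_force: 0.0
time: 42.28
position: [0.4047, 0.3632, 0.2143]
tcp_rot: [-2.17, -2.27, -0.002]
contact_force: [-0.4, 1.0, -0.2]
finger_gap: 0.0002
grasp_force: 0.0
tcp [0.4047 0.3632 0.2143] gap 0.00024242786175332351 [-0.4  1.  -0.2]
scene 133 min z rel tcp [15.8898 17.2648 18.3444 21.9202]
 tip xy rel tcp [[-4.5, -14.3], [5.1, -8.9], [8.4, 6.9]]
side 150 min z rel tcp [17.7766 18.5953 19.7866 24.2978]
 tip xy rel tcp [[-4.2, 9.0], [0.7, 10.9], [5.3, 12.2]]
row [ 0.9 -0.2 90.5] [ 0.001 -0.003 -0.001] t 42.4 yaw 1.615 F [ 0.  -0.9  0.2]
side green [326.8 283.9] 38 [0.4514 0.3706 0.1656]
scene green [402.6 116.8] 41 [0.4608 0.36   0.1604]
[0.45581779 0.3646829  0.15524121]
```

```bash
python3 -m pendant '[0,0,50,0,0,0,0,0,85,0,0,0,0,0,90,0,0,0,0,0,90,0,0,0]'; python3 -m pendant '[0,15,0,0,0,0,0,30,0,0,0,0,0,42,0,0,0,0,0,54,0,0,0,0,0,66,0,0,0,0,0,78,0,0,0,0,0,90,0,0,0,0,0,90,0,0,0,0]'; python3 - <<'E'
from h import *
f=grab('side');g=grab('scene')
for n,F in(('side',f),('scene',g)):
  for c,a,q in blobs(F,'green',12): print(n,c.round(1),a,np.median(q,0).round(4))
E
```

```text
time: 43.08
position: [0.4056, 0.3644, 0.1263]
tcp_rot: [-2.171, -2.27, -0.007]
contact_force: [0.1, -0.0, 0.6]
finger_gap: 0.0008
grasp_force: 0.0
time: 44.08
position: [0.4959, 0.3682, 0.1254]
tcp_rot: [-2.171, -2.27, -0.006]
contact_force: [0.1, -0.6, 0.1]
finger_gap: 0.0004
grasp_force: 0.0
side [500.1  61.7] 65 [ 0.0856 -0.8975  0.2999]
scene [418.3 128.2] 47 [0.5242 0.363  0.1639]
```

```bash
python3 -m pendant '[0,4,0,0,0,0,0,8,0,0,0,0,0,11,0,0,0,0,0,11,0,0,0,0]'; python3 -m pendant '[0,3,0,0,0,0,0,3,0,0,0,0]'
```

```text
time: 44.68
position: [0.5063, 0.3688, 0.1257]
tcp_rot: [-2.17, -2.27, -0.006]
contact_force: [-0.3, -0.2, -0.8]
finger_gap: 0.0003
grasp_force: 0.0
time: 44.92
position: [0.5079, 0.3688, 0.1256]
tcp_rot: [-2.169, -2.269, -0.002]
contact_force: [-7.0, -0.3, 2.6]
finger_gap: 0.0003
grasp_force: 3.6
```

Contact force shows the end stop. Now back off, rise and check everything.

```bash
python3 -m pendant '[0,-25,0,0,0,0,0,-50,-30,0,0,0,0,-60,-80,0,0,0,0,-60,-120,0,0,0,0,-60,-120,0,0,0]'; python3 - <<'E'
from h import *
f=grab('side');g=grab('scene')
for n,F in(('side',f),('scene',g)):
  for c,a,q in blobs(F,'green',12)+blobs(F,'yellow',60): print(n,c.round(1),a,np.median(q,0).round(4))
cv2.imwrite('pics/end.png',np.hstack([cv2.resize(g['color'],(400,250)),cv2.resize(f['color'],(400,250))])[:,:,::-1])
print(r.read_state()['contact_force'])
E
```

```text
time: 45.55
position: [0.4499, 0.3665, 0.2488]
tcp_rot: [2.17, 2.271, 0.015]
contact_force: [0.1, -0.2, -1.2]
finger_gap: 0.0006
grasp_force: 0.0
side [503.3  61.7] 75 [ 0.0765 -0.8991  0.3   ]
scene [420.8 131.8] 44 [0.535  0.3636 0.1586]
scene [271.4 180.3] 236 [ 0.4833 -0.0487  0.1367]
[-0.46223793  0.65095122 -0.22490384]
```

View pics/end.png

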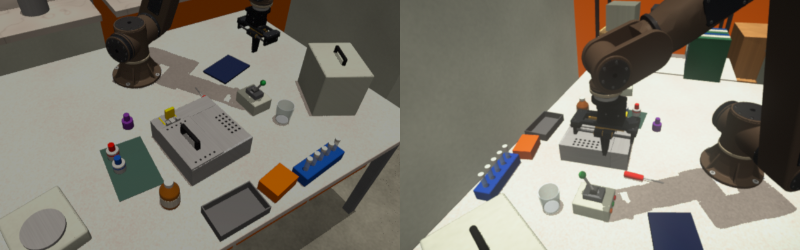

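The lever is thrown over, leaning away, with the ball at scene pixel (421,132). The lid is shut, the catch is home, the bystanders are in place and the arm is clear.

```bash
python3 -c "
from h import *
print(r.hand_in())"
```

```text
the job is handed in; nothing more can be done
None
```

I filled the four empty cells with spares, shut the lid, pushed the catch home and threw the run lever fully over. I handed the job in at about 46 s; the hand-in returned no verdict, but the last camera check agreed on the lid, catch and lever.

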